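# Fit the fader guard on a broadcast desk

### The arm

A 6-joint arm with a two-finger parallel gripper is mounted at the origin on the work surface. World frame = base frame: x ahead of the robot, y to its left, z up, the work surface at z = 0. Lengths are in mm, angles in rad, forces in N, time in s.
With the tool pointing down it reaches from about 325 to 900 mm from the base axis. Payload 3.5 kg.
Tool frame: the origin (TCP) lies between the finger pads; the fingertips stand 22 mm ahead of it and the grasp point (between the pads) lies 3 mm ahead of it (ctrl.tcp_to_tips is the distance from the TCP to the fingertips, in mm); x points along the fingers, y is the direction in which the jaws open and shut, and the axes are right-handed (so a half turn about x gives the same grasp; the last joint's range is limited). The gripper opens to 85 mm and grips with 20 to 120 N. Pads are 22 mm wide; open, the fingers measure 114 mm over their backs; the gripper's body (76 mm by 85 mm) begins 54 mm behind the grasp point. The pads swing forward as they close: fully open they stand 13 mm farther back than shut.
Start: joints at [-1.305, 0.276, -0.026, 1.268, 0, 1.467], TCP at [225.298, -582.977, 253.313] pointing down, gripper open.
Joint ranges: [-3.12, 3.12], [-0.85, 1.88], [-1.08, 1.24], [-1.95, 2.15], [-1.57, 1.53], [-3.14, 3.14]. Speed limits (rad/s): [2.57, 2.57, 3.14, 3.14, 3.14, 3.14].

### API

Orientations are given as a unit quaternion [w, x, y, z].
In Python, from rig import ctrl gives the robot as it stands. The module is installed in compiled form; this text tells all that it offers.
- The arm moves only by the tool play_rows, never from a script. Its argument "commands" is one flat list of numbers, 4 for each row, row after row: the shift along the tool's x, y, z in m, then the turn about the tool's x in degrees. In form: [x, y, z, spin, x, y, z, spin, ...]. A call has 1 to 12 rows; each row shifts and turns the commanded pose from where the row before left it, along the tool's axes as they then stand; what a row does not reach is not made up. A row lasts 1/10 s, in which the tool goes at most 50 mm and 8.59 degrees, less where a joint would pass 70% of its speed; a pose out of reach is approached as far as the arm can. A call with a gripper value outside its range is refused whole. "hand" is the finger opening in m, from 0 to 0.0854, set as the call begins (left out, the last holds). The fingers move at their own pace and stop on an object; the grip force is fixed at half the most. Time passes only in rows, so rows that do not move let the fingers close. It gives the time, the measured TCP pose, the force and the opening at its end, in the units of the state.
- ctrl.get_state(): the state, without advancing time (a new reading comes with each control period).
- ctrl.read_camera(name): name is "side" or "top"; returns a dict with "pixels" (384x512x3 uint8, red, green, blue), "camera_matrix" (3x3 intrinsics, pixels), "extrinsics" (4x4, takes a point from world to camera coordinates). Camera axes: x right, y up, looking along -z (the intrinsics and any distortion apply to the point x, -y, -z); pixel columns grow to the right and rows downward; lengths in mm; the calibration is good to about 2 mm. A picture is of the moment at which its call begins. There is no depth.
- ctrl.job_done(): hands the job in, once; it reports no verdict.
Trained networks look in a picture, given as the dict that the camera call returned (one of the last four; its "shot" number tells which), for a name from the list of things; names that differ only in an ending like _2 or _b are one class to them, and where a whole thing is asked for, a point or a joint stands for the part that bears it (a point fixed in the world has none). Each returns a list of dicts, best first, with "score" (0 to 1); they miss things now and then, are a little off and sometimes report something else, mostly with a low value. They report only what shows in the picture. A call takes as long as a camera call. They do not tell look-alikes from the thing itself.
- ctrl.boxes_of(picture, target): "location" ([x, y, z] in mm, in world coordinates, good to about 4 mm: the middle of the surface that is visible of it).
The state is a dict: "clock": time; "qpos": joint angles; "joint_velocities": joint speeds; "joint_torque": joint torques, N m; "position": TCP position; "ee_rot": TCP orientation; "force": force on the tool from outside, world axes, zero at the start; "torque": the same for the moment, N m; "opening": finger opening in mm.
Only numpy, scipy, OpenCV 4.12 (cv2) and the standard library are available. Lean on these libraries where they do the work, as an engineer would, in place of code of your own. Each camera call takes 0.05 s, during which the arm holds its last target.

### The job

Close the school's broadcast desk for the day: take the longer of the two metal guard bars, lay it gently across the two saddles over the faders on the sloping desk, still clear of the switch's roller arm, and then slide it lengthwise towards the switch until it comes up against the sprung end stop and holds the roller arm pushed over, without forcing the stop in. Let go of it there, and leave the short bar and the other things lying about where they are.

Things in the scene. Friction and masses are not known exactly. Their poses are not given: they have to be found in the camera images.
- guard_bar: long guard bar, bare aluminium: a flat strip 200 mm long (its y), 36 mm wide (x), 10 mm thick, with a grip rib on its middle, 60 mm long (y), 14 mm wide (x), from 10 to 46 mm above the underside. Origin: centre of the underside, z to the rib side. The same either way round. About 0.5 kg (varies). Starts flat on the table, rib up.
- short_bar: the other bar, the same section and the same rib but only 140 mm long: too short for the job, leave it. Origin at the centre of its underside, y along it. The two bars may lie in either order.
- desk: sloping control desk, fixed, 330 mm wide (y), 220 mm deep (x), origin on the table under its centre. Its panel slopes at 33 degrees, rising away from the robot from 40 to 182 mm above the table. Fader caps stand 13 mm above the panel between the saddles.
- lamp (a point): middle of the axis of a lamp tube, 24 mm in diameter, that crosses the whole desk along its y, 262 mm above the table. It hangs over the upper side of the saddles: a gripper pointing straight down at a seated bar's rib runs into it, so come in square to the panel, tilted 33 degrees.
- saddles: the pair of fixed aluminium saddles on the panel. Frame tilted with the panel: y from one saddle to the other (to the robot's left), x up the slope, z square out of the panel, leaning to the robot. Origin: at sill level, midway between them; the panel is 30 mm below. A bar seated in both has its underside at z = 0, its y along this y, and settles on the lower cheeks (x about -2 mm).
- saddle_plain (a point): sill centre of the saddle at the free end (y = -62 mm in the saddles' frame). Both saddles are troughs 28 mm long in y: a flat sill 40 mm wide in x, cheeks 8 mm high at both sides, then flared lips up to 15 mm above the sill, where they are about 54 mm apart.
- saddle_switch (a point): sill centre of the other saddle (y = +62 mm). Beyond it stand end stop and roller switch on one block, clamped anywhere in a 28 mm stretch, place not reported: the bar meets the stop with its middle at y = 0 to +28 mm, the roller 22 mm sooner. Laid with its middle at y = -32 mm the bar lies in both saddles, always clear of the roller.
- roller_arm (a joint): angle of the switch's roller arm, a 54 mm steel lever across the end of the bar's path with a black roller 20 mm in diameter; it turns about an axis square to the panel. 0 when free, grows as the bar's end pushes the roller to +y, about 0.43 rad with the bar at the end stop; trips at 0.36. Springs back with about 1 N; the bar's friction in the saddles holds it over.
- end_stop (a joint): how far the sprung steel end stop is pushed in (m, to +y): 0 when untouched. Plate 20 x 26 mm facing the lower half of the bar's end. It starts to yield at about 4 N, then takes 4 N more per mm; a light push that moves it 1 to 2 mm is fine, 4.5 mm (22 N) is forcing it.
- mug: white mug, 76 mm in diameter, 90 mm high; origin at the centre of its underside (bystander)
- remote: black remote control 45 x 130 x 20 mm, long in y; origin at the centre of its underside (bystander)
- voice_mic: black hand microphone with a round grille, 170 mm long in y, 48 mm high; origin on the table under its middle (bystander)
- cases: stack of disc cases 125 x 142 x 45 mm; origin at the centre of its underside (bystander)
- tape: roll of black tape, 100 mm in diameter, 25 mm high; origin at the centre of its underside (bystander)
- headphones: black headphones, about 210 mm wide in y, 75 mm high; origin on the table between the ear cups (bystander)
There are look-alikes about, which are no part of the job. Leave any yellow look-alike of the guard_bar alone.

How it is judged:
By the outcome, as a careful person would: the job done as asked, in the order asked, and still so for the second after the job is handed in, with the robot touching nothing.
It also fails if it takes over 45 s, if anything falls off the work surface, if the arm or the gripper's body presses on something with over 40 N, if the wrist force passes 120 N, or if a joint passes its speed limit or range.

## Working session

There is one attempt and no reset: what is moved stays moved. The work goes in short steps, Python scripts to look and compute and a tool call to move; the robot and the scene stay as the last step left them, time stands still between calls to the robot, and variables do not carry over. Pictures are saved under pics/ and viewed, and the job is handed in when it is done.

Besides the shell and the picture viewer there is one more tool, called as name(argument=value, ...) on one line, values as JSON. play_rows: Moves the arm, as the interface text tells. Its arguments: {"type":"object","properties":{"commands":{"type":"array","items":{"type":"number"}},"hand":{"type":"number"}},"required":["commands"]}

```bash
mkdir -p pics
cat > h.py <<'E'
import numpy as np, cv2
from rig import ctrl
def shot(name,fn):
    p=ctrl.read_camera(name); cv2.imwrite('pics/'+fn,cv2.cvtColor(p['pixels'],cv2.COLOR_RGB2BGR)); return p
def proj(p,X):
    X=np.atleast_2d(X); E=np.array(p['extrinsics']);K=np.array(p['camera_matrix'])
    c=(E[:3,:3]@X.T).T+E[:3,3]; q=np.c_[c[:,0],-c[:,1],-c[:,2]]; u=(K@q.T).T; return u[:,:2]/u[:,2:]
def ray(p,uv):
    E=np.array(p['extrinsics']);K=np.array(p['camera_matrix'])
    d=np.linalg.solve(K,np.array([uv[0],uv[1],1.])); d=d*[1,-1,-1]
    R=E[:3,:3]; return -R.T@E[:3,3], R.T@d
def onz(p,uv,z):
    o,d=ray(p,uv); return o+d*(z-o[2])/d[2]
E
python3 - <<'E'
from h import *
s=ctrl.get_state(); print(s)
print(ctrl.tcp_to_tips)
for n in ['top','side']:
    p=shot(n,n+'1.png'); print(p.keys(), p['camera_matrix'],p['extrinsics'])
    for t in ['guard_bar','short_bar','desk','lamp','saddles','saddle_plain','saddle_switch','roller_arm','end_stop']:
        try: print(n,t,[(np.round(b['location']),round(b['score'],2),np.round(proj(p,b['location'])[0])) for b in ctrl.boxes_of(p,t)])
        except Exception as e: print(t,e)
E
```

```text
{'clock': 0.0, 'qpos': array([-1.30543656e+00,  2.77176982e-01, -2.78818008e-02,  1.26801348e+00,
       -7.46851243e-06,  1.46737464e+00]), 'joint_velocities': array([ 0.00025208, -0.00013826, -0.00047057, -0.00169988,  0.00054826,
        0.00158421]), 'joint_torque': array([ 4.88096557e-03, -4.45509660e+01,  2.95203173e+01,  1.65439089e-02,
        2.01247176e-04,  3.78270002e-06]), 'position': array([ 225.08240921, -582.27787981,  252.13191336]), 'ee_rot': array([-0.12884445, -0.69505184, -0.13044808,  0.69518727]), 'force': array([-0.2144592 , -0.7367299 ,  0.14659496]), 'torque': array([-0.05246831, -0.03248169,  0.05339218]), 'opening': 85.43979151465483}
22.0
dict_keys(['pixels', 'camera_matrix', 'extrinsics', 'shot']) [[392.53076981   0.         258.58513405]
 [  0.         392.53076981 189.09874186]
 [  0.           0.           1.        ]] [[-1.19019833e-02 -9.99760676e-01 -1.83557242e-02  7.97270382e+01]
 [ 9.97851621e-01 -1.30579749e-02  6.41999435e-02 -5.00022682e+02]
 [-6.44242676e-02 -1.75521825e-02  9.97768227e-01 -1.57271864e+03]
 [ 0.00000000e+00  0.00000000e+00  
[... 1651 characters left out ...]
172.,  34.]), 0.63, array([302., 242.])), (array([620., 224., 105.]), 0.56, array([212., 225.]))]
side lamp [(array([622., 225., 105.]), 0.92, array([212., 225.]))]
side saddles [(array([603., 109., 132.]), 0.68, array([226., 198.]))]
side saddle_plain [(array([606., 113., 134.]), 0.69, array([225., 198.])), (array([622., 247., 154.]), 0.43, array([208., 217.])), (array([ 550., -287.,    9.]), 0.18, array([263., 168.]))]
side saddle_switch [(array([603., 113., 137.]), 0.56, array([226., 197.]))]
side roller_arm [(array([624., 248., 155.]), 0.55, array([208., 217.]))]
side end_stop [(array([603., 111., 133.]), 0.55, array([226., 198.])), (array([611., 273., 142.]), 0.41, array([209., 226.]))]
```

Run:
```python
import cv2
for n in ['top1','side1']:
    i=cv2.imread(f'pics/{n}.png'); cv2.imwrite(f'pics/{n}_x.png',cv2.resize(i,(800,600),interpolation=cv2.INTER_CUBIC))
```

```text
(no output)
```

View pics/top1_x.png

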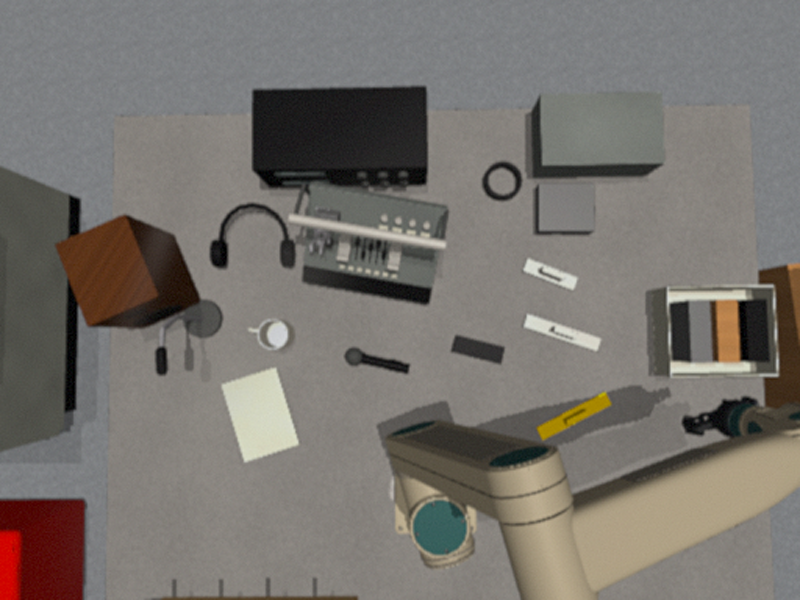

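View pics/side1_x.png

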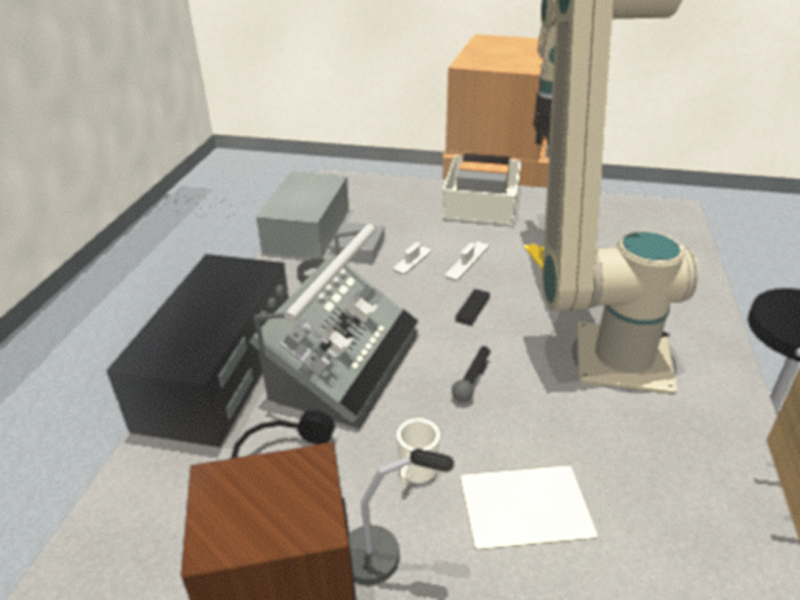

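The three bar-like things in the top view (512x384 pixels) are a white-ish long bar at about (360,212), a shorter one at (353,175), and a yellow look-alike at (367,265). Next I'll crop in close to confirm lengths and look at the desk.

Run:
```python
import cv2
i=cv2.imread('pics/top1.png')
cv2.imwrite('pics/c_bars.png',cv2.resize(i[155:235,325:395],None,fx=8,fy=7.5,interpolation=cv2.INTER_CUBIC)[:600])
cv2.imwrite('pics/c_desk.png',cv2.resize(i[110:200,180:292],None,fx=7,fy=6.6,interpolation=cv2.INTER_CUBIC))
i=cv2.imread('pics/side1.png')
cv2.imwrite('pics/c_side.png',cv2.resize(i[140:275,160:275],None,fx=4.4,fy=4.4,interpolation=cv2.INTER_CUBIC))
```

```text
(no output)
```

View pics/c_bars.png

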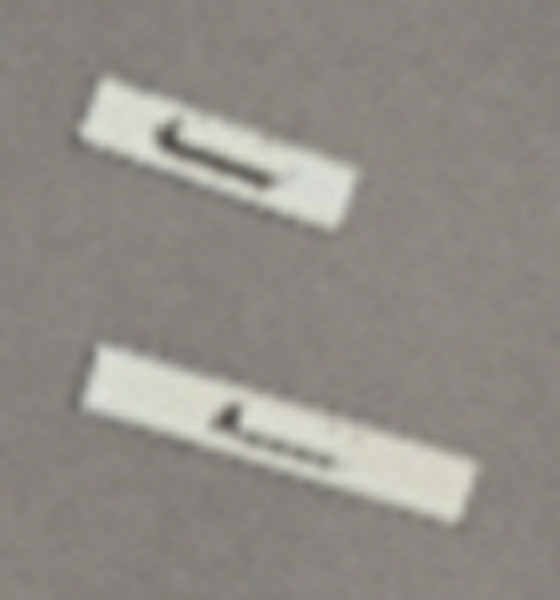

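View pics/c_desk.png

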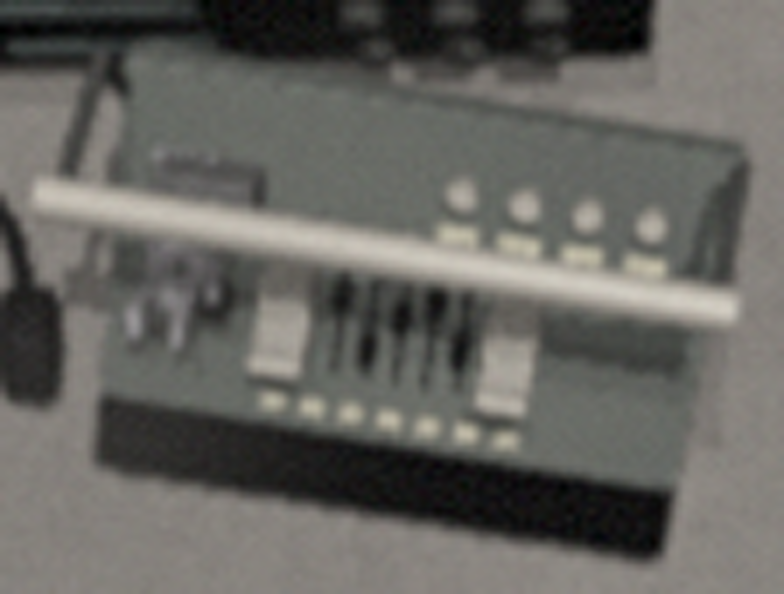

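View pics/c_side.png

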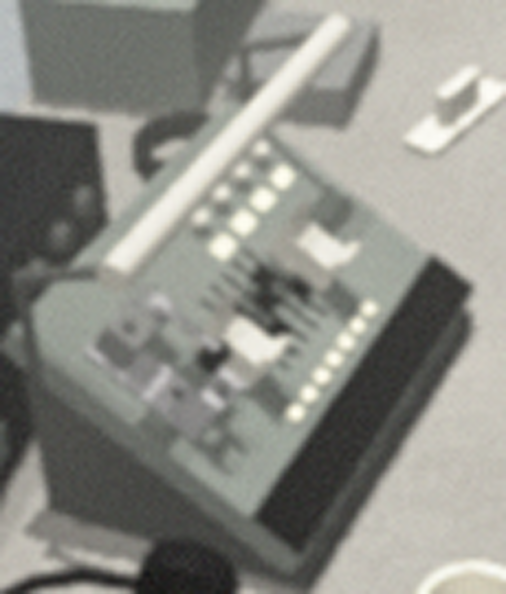

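Run:
```python
from h import *
from scipy.optimize import least_squares
import pickle
P={n:ctrl.read_camera(n) for n in ['top','side']}
pickle.dump({n:{k:np.array(v) for k,v in P[n].items()} for n in P},open('cams.pkl','wb'))
for n in P: print(n,ray(P[n],(0,0))[0])
# bar corners in crop -> top px, z=10
def b(c,z): return np.array([onz(P['top'],(325+x/8-.0,155+y/7.5),z)[:2] for x,y in c])
for nm,c in [('long',[(99,343),(482,463),(458,524),(82,408)]),('short',[(105,75),(360,170),(338,232),(80,135)])]:
    w=b(c,10); print(nm,np.round(w,1),'L',np.linalg.norm(w[0]-w[1]),np.linalg.norm(w[2]-w[3]),'W',np.linalg.norm(w[1]-w[2]),np.linalg.norm(w[0]-w[3]),'c',w.mean(0), 'ang', np.degrees(np.arctan2(*(w[0]+w[3]-w[1]-w[2])[::-1])))
t33=np.tan(np.radians(33))
obs=[('top',(110,-165,182),(286.4,132.7)),('top',(110,165,182),(198.6,118.3)),('top',(0,0,0),None)]
obs=[o for o in obs if o[2]]
F=[('top',-165,(276,184.2)),('top',165,(194.9,170.3)),('side',-165,(258.9,198)),('side',165,(218.2,258.2))] # black upper edge
B=[('top',-165,(273.6,194.5)),('top',165,(193.6,180.5))]
L=[('top',-165,(285.4,156.5)),('top',165,(185,139.2)),('side',-165,(236.8,144.1)),('side',165,(186.1,200.9))]
def W(p,q):
    c,s=np.cos(p[2]),np.sin(p[2]); return np.array([p[0]+c*q[0]-s*q[1],p[1]+s*q[0]+c*q[1],q[2]])
def res(p):
    r=[]
    for n,q,u in obs: r.append(proj(P[n],W(p,q))[0]-u)
    for n,y,u in F: r.append(proj(P[n],W(p,(p[3],y,40+(p[3]+110)*t33)))[0]-u)
    for n,y,u in L: r.append(proj(P[n],W(p,(p[4],y*p[5],262)))[0]-u)
    return np.concatenate(r)
s=least_squares(res,[620,150,-.15,-100,0,1.1],x_scale=[10,10,.1,10,10,.1],loss='soft_l1')
print(s.x,np.degrees(s.x[2]));print(np.round(res(s.x).reshape(-1,2),1))
for x,z in [(-110,0),(-110,40),(-120,0),(-110,20)]: print(x,z,[np.round(proj(P[n],W(s.x,(x,y,z)))[0],1) for n in P for y in (-165,165)])
```

```text
top [ 398.57610731   45.57402953 1602.77355974]
side [ 261.39251921 1200.34240107  989.96788103]
long [[ 450.1 -244.5]
 [ 383.3 -434.9]
 [ 350.8 -421.9]
 [ 415.2 -235.1]] L 201.77390800776456 197.54519145994942 W 34.98838597877141 36.14210708187856 c [ 399.86500902 -334.09001754] ang 70.82384497616951
short [[ 595.4 -251.1]
 [ 541.9 -378.6]
 [ 508.5 -366.5]
 [ 562.9 -237.7]] L 138.20115636356311 139.83049312795455 W 35.55311056064703 35.189157455679286 c [ 552.18525354 -308.47865844] ang 67.17320486774534
[ 6.17372980e+02  1.48367833e+02 -1.86168369e-01 -7.53326883e+01
  1.03017924e+01  1.06091476e+00] -10.66666181334882
[[ 0.1  0.2]
 [-0.5 -0.4]
 [ 1.   0.9]
 [-0.2  0.5]
 [-0.6  0.1]
 [-0.2 -0.5]
 [ 0.4  0.3]
 [ 1.   0.5]
 [-0.4  1.6]
 [-0.7  1.5]]
-110 0 [array([275.1, 194.6]), array([195.9, 180.8]), array([266.9, 213.4]), array([229.1, 274.8])]
-110 40 [array([275.3, 194.1]), array([194.2, 179.9]), array([267., 205.]), array([228.5, 265.9])]
-120 0 [array([274.7, 197. ]), array([195.5, 183.1]), array([269.4, 214. ]), array([231.9, 275.7])]
-110 20 [array([275.2, 194.3]), array([195.1, 180.3]), array([266.9, 209.3]), array([228.8, 270.4])]
```

```bash
cat >> h.py <<'E'
import pickle
def cams(): return pickle.load(open('cams.pkl','rb'))
A33=np.radians(33)
DESK=[617.4,148.4,np.radians(-10.5)]
def Rsad(yaw=None):
    yaw=DESK[2] if yaw is None else yaw
    Rz=np.array([[np.cos(yaw),-np.sin(yaw),0],[np.sin(yaw),np.cos(yaw),0],[0,0,1]])
    return Rz@np.array([[np.cos(A33),0,-np.sin(A33)],[0,1,0],[np.sin(A33),0,np.cos(A33)]])
def Osad(xs,ys):
    # xs: horizontal desk-x of the panel point under the saddles
    c,s=np.cos(DESK[2]),np.sin(DESK[2])
    b=np.array([DESK[0]+c*xs-s*ys,DESK[1]+s*xs+c*ys,40+(xs+110)*np.tan(A33)])
    return b+Rsad()@[0,0,30.]
E
cat > ov.py <<'E'
from h import *
import sys
xs,ys=float(sys.argv[1]),float(sys.argv[2]); tag=sys.argv[3]
P=cams(); R=Rsad();O=Osad(xs,ys); print('O',O)
boxes={'top':(180,110,292,200,7),'side':(160,140,275,275,4.4)}
for n in P:
    x0,y0,x1,y1,f=boxes[n]
    im=cv2.cvtColor(P[n]['pixels'],cv2.COLOR_RGB2BGR)[y0:y1,x0:x1]
    im=cv2.resize(im,None,fx=f,fy=f,interpolation=cv2.INTER_CUBIC)
    def line(a,b,col):
        q=proj(P[n],np.array([O+R@np.array(a,float),O+R@np.array(b,float)]))
        q=((q+0.5-[x0,y0])*f-.5).round().astype(int); cv2.line(im,tuple(map(int,q[0])),tuple(map(int,q[1])),col,1,cv2.LINE_AA)
    for yc in (-62,62):
        for (x,z,col) in [(-20,0,(0,0,255)),(20,0,(0,0,255)),(-27,15,(0,255,0)),(27,15,(0,255,0)),(-27,-30,(255,0,0)),(27,-30,(255,0,0))]:
            line((x,yc-14,z),(x,yc+14,z),col)
        for s in (-14,14):
            line((-20,yc+s,0),(20,yc+s,0),(0,0,255)); line((-20,yc+s,8),(-27,yc+s,15),(0,255,0)); line((20,yc+s,8),(27,yc+s,15),(0,255,0))
    cv2.imwrite(f'pics/ov_{n}_{tag}.png',im)
E
python3 ov.py -20 0 a
```

```text
O [581.66933173 155.02228793 123.60680043]
```

View pics/ov_top_a.png

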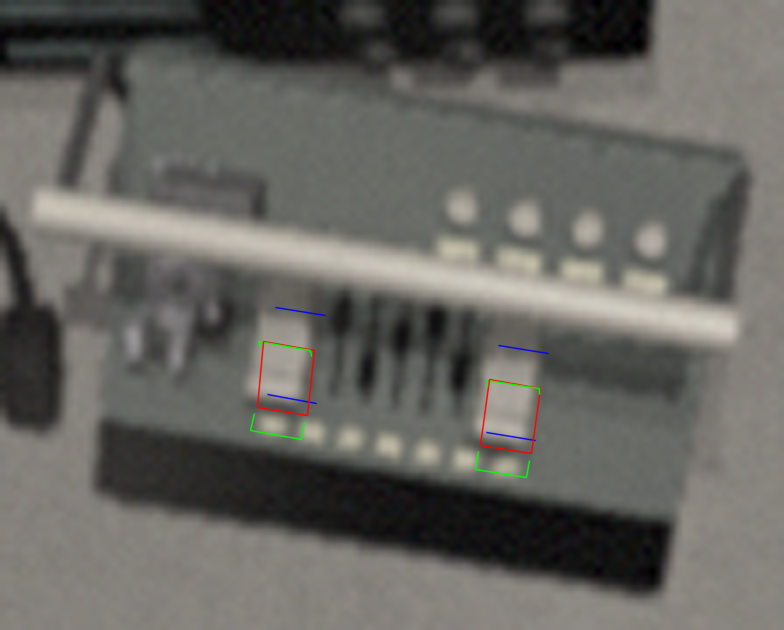

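View pics/ov_side_a.png

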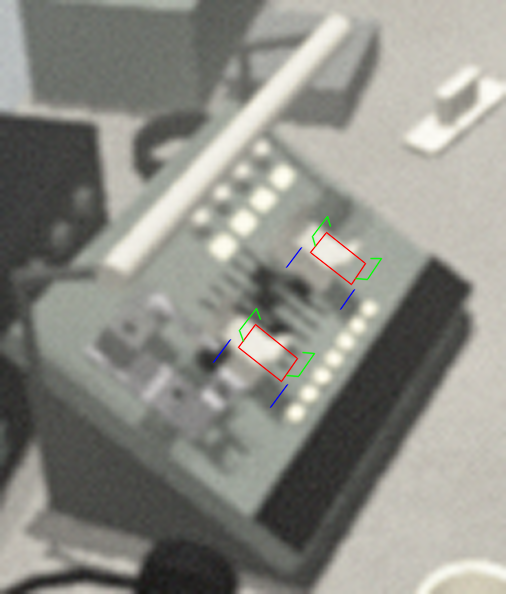

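```bash
sed -i 's/f-.5).round/f-.5).round/; s/280,/280,/' ov.py; sed -i "s/'top':(180,110,292,200,7),'side':(160,140,275,275,4.4)/'top':(205,140,265,185,13),'side':(195,175,255,235,10)/" ov.py; python3 ov.py -6 2 b
```

```text
O [595.79937148 154.43750039 132.69850673]
```

View pics/ov_top_b.png

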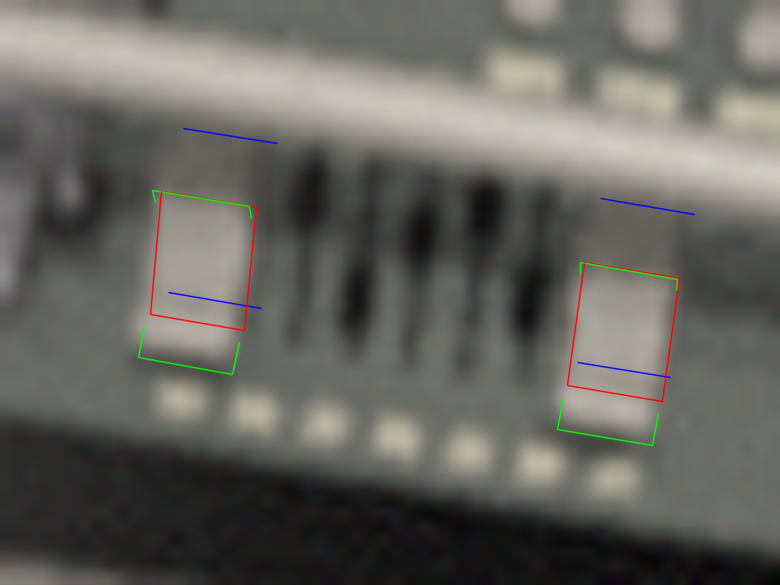

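View pics/ov_side_b.png

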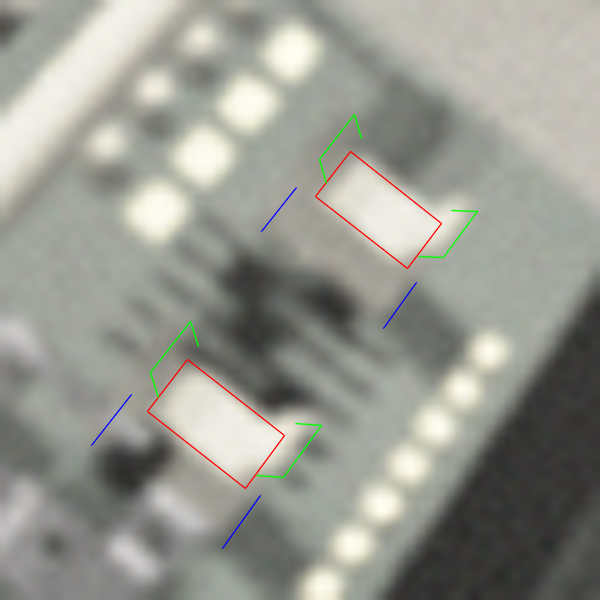

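```bash
cat >> h.py <<'E'
from scipy.spatial.transform import Rotation as Ro
def TR(s): 
    q=np.array(s['ee_rot']); return Ro.from_quat(q[[1,2,3,0]]).as_matrix()
E
python3 - <<'E'
from h import *
s=ctrl.get_state(); R=TR(s); print(np.round(R,3))
r=R[:,1]; print('jaw az',np.degrees(np.arctan2(r[1],r[0])), s['clock'])
E
```

```text
[[ 0.     0.36  -0.933]
 [ 0.    -0.933 -0.36 ]
 [-1.    -0.    -0.   ]]
jaw az -68.86981647474887 1.1
```

play_rows(commands=[0,0,0,5])

```text
clock: 1.2
position: [225.3, -583.0, 253.3]
ee_rot: [0.098, 0.7, 0.098, -0.7]
force: [0.0, -0.7, -0.0]
opening: 85.0
```

play_rows(commands=[0,0,0,-7.8,0,0,0,-7.8,0,0,0,-7.8,0,0,0,-7.8,0,0,0,-7.8,0,0,0,-7.8,0,0,0,-7.8,0,0,0,0])

```text
clock: 2.0
position: [225.3, -583.0, 253.3]
ee_rot: [0.409, 0.577, 0.409, -0.577]
force: [-0.3, -0.3, 0.2]
opening: 85.6
```

```bash
cat > st.py <<'E'
from h import *
import sys
s=ctrl.get_state(); R=TR(s); p=np.array(s['position'])
r=R[:,1]; print('clk',round(s['clock'],2),'pos',np.round(p,1),'q',np.round(s['qpos'],3),'F',np.round(s['force'],1),'op',round(s['opening'],1))
print('jaw az',np.degrees(np.arctan2(r[1],r[0])),'xdir',np.round(R[:,0],3),'ydir',np.round(R[:,1],3),'z',np.round(R[:,2],3))
if len(sys.argv)>3:
    t=np.array(list(map(float,sys.argv[1:4]))); print('toolshift mm',np.round(R.T@(t-p),1))
E
python3 st.py 400 -334 253
```

```text
clk 2.0 pos [ 225.3 -583.   253.3] q [-1.305  0.276 -0.026  1.268  0.     0.602] F [-0.3 -0.3  0.2] op 85.6
jaw az -19.28212860611755 xdir [ 0.  0. -1.] ydir [ 0.944 -0.33   0.   ] z [-0.33  -0.944 -0.   ]
toolshift mm [   0.3   82.7 -292.7]
```

play_rows(commands=[0,0.0118,-0.0418,0,0,0.0118,-0.0418,0,0,0.0118,-0.0418,0,0,0.0118,-0.0418,0,0,0.0118,-0.0418,0,0,0.0118,-0.0418,0,0,0.0118,-0.0418,0,0.04,0,0,0,0.04,0,0,0,0.03,0,0,0,0.0,0,0,0])

```text
clock: 3.1
position: [397.1, -330.8, 139.0]
ee_rot: [-0.405, -0.577, -0.412, 0.578]
force: [0.0, 1.3, -0.4]
opening: 85.5
```

```bash
python3 - <<'E'
from h import *
for n in ['top','side']:
    p=shot(n,n+'2.png')
    c=proj(p,[[400,-334,10],[400,-334,46]]); print(n,c)
    u,v=c.mean(0); x0,y0=int(u)-40,int(v)-35
    im=cv2.imread(f'pics/{n}2.png')[y0:y0+70,x0:x0+80]; im=cv2.resize(im,None,fx=8,fy=8,interpolation=cv2.INTER_CUBIC)
    # overlay bar model
    a=np.radians(70.8); yv=np.array([np.cos(a),np.sin(a),0]); xv=np.array([np.sin(a),-np.cos(a),0])
    def poly(hx,hy,z,col):
        w=[np.array([400,-334,z])+sx*hx*xv+sy*hy*yv for sx,sy in [(-1,-1),(1,-1),(1,1),(-1,1)]]
        q=((proj(p,w)+.5-[x0,y0])*8).astype(np.int32); cv2.polylines(im,[q],True,col,1,cv2.LINE_AA)
    poly(18,100,10,(0,0,255)); poly(7,30,46,(0,255,0))
    cv2.imwrite(f'pics/{n}2c.png',im)
E
python3 st.py 400 -334 37
```

```text
top [[359.95219928 212.8787125 ]
 [362.13854501 212.84441563]]
side [[298.87168254 165.46486744]
 [299.29010719 158.45162175]]
clk 3.2 pos [ 399.7 -333.9  143.5] q [-0.82   0.18  -0.395  0.997  0.     1.089] F [-0.3 -0.3  1.1] op 85.6
jaw az -19.365817232019566 xdir [-0.001  0.001 -1.   ] ydir [ 0.943 -0.332 -0.001] z [-0.332 -0.943 -0.   ]
toolshift mm [106.5   0.3   0. ]
```

View pics/top2c.png

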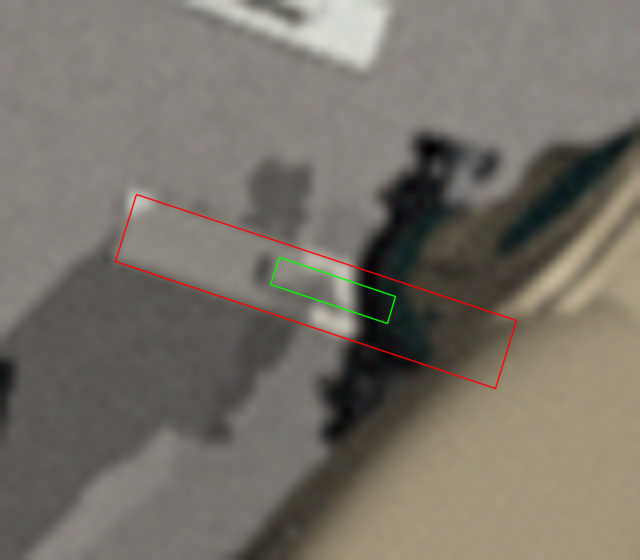

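View pics/side2c.png

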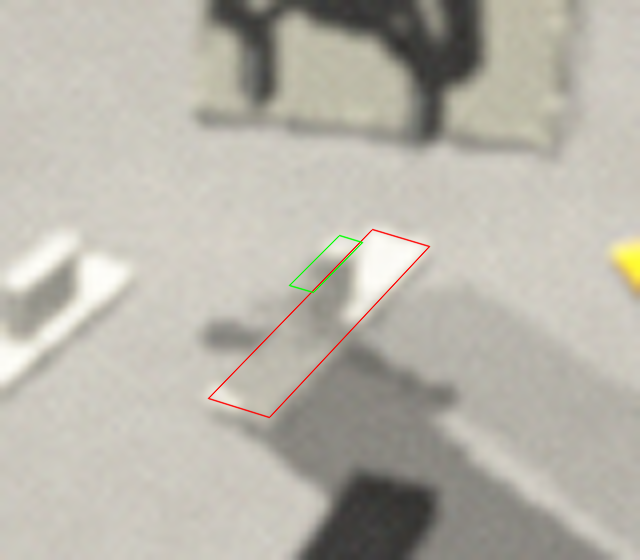

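The bar outline (200 x 36 mm at (400,-334), 70.8°) fits the picture in both views, at top pixel (360,213) and side pixel (299,165). The short bar (top (353,175)) and the yellow one (top (367,265)) are separate. Descending and grasping.

play_rows(commands=[0.03,0,0,0,0.03,0,0,0,0.025,0,0,0,0.0125,0,0,0,0.005,0,0,0,0.0035,0,0,0,0,0,0,0,0,0,0,0])

```text
clock: 4.0
position: [400.6, -334.8, 38.5]
ee_rot: [0.41, 0.577, 0.408, -0.577]
force: [0.4, 0.5, 0.1]
opening: 85.5
```

play_rows(commands=[0,0,0,0,0,0,0,0,0,0,0,0,0,0,0,0,0,0,0,0,0,0,0,0,0,0,0,0,0,0,0,0], hand=0)

```text
clock: 4.8
position: [400.3, -334.3, 37.6]
ee_rot: [0.41, 0.577, 0.409, -0.576]
force: [1.2, 0.5, 0.9]
opening: 12.9
```

```bash
python3 st.py 400 -334 37
```

```text
clk 4.8 pos [ 400.3 -334.3   37.6] q [-0.82   0.309 -0.495  0.766  0.     1.087] F [1.2 0.5 0.9] op 12.9
jaw az -19.265920470956143 xdir [ 0.001 -0.    -1.   ] ydir [ 0.944 -0.33   0.001] z [-0.33  -0.944  0.   ]
toolshift mm [ 0.6 -0.4 -0.2]
```

play_rows(commands=[-0.02,0,0,0,-0.04,0,0,0,-0.045,0,0,0,-0.045,0,0,0,-0.045,0,0,0,-0.045,0,0,0,-0.045,0,0,0,-0.03,0,0,0,0,0,0,0,0,0,0,0])

```text
clock: 5.8
position: [399.1, -333.4, 350.2]
ee_rot: [-0.408, -0.576, -0.41, 0.577]
force: [-1.2, -0.3, -8.0]
opening: 13.3
```

```bash
python3 st.py 728 -135 352
```

```text
clk 5.8 pos [ 399.1 -333.4  350.2] q [-0.82   0.055 -0.088  1.431 -0.     1.087] F [-1.2 -0.3 -8. ] op 13.3
jaw az -19.274969507337392 xdir [-0.002  0.002 -1.   ] ydir [ 0.944 -0.33  -0.003] z [-0.33  -0.944 -0.001]
toolshift mm [  -2.1  245.  -295.9]
```

play_rows(commands=[0,0.0272,-0.0329,0,0,0.0272,-0.0329,0,0,0.0272,-0.0329,0,0,0.0272,-0.0329,0,0,0.0272,-0.0329,0,0,0.0272,-0.0329,0,0,0.0272,-0.0329,0,0,0.0272,-0.0329,0,0,0.0272,-0.0329,0,0,0,0,-4.4,0,0,0,-4.4,0,0,0,0])

```text
clock: 7.0
position: [727.4, -134.5, 346.1]
ee_rot: [-0.45, -0.541, -0.455, 0.545]
force: [-0.2, 0.2, -6.6]
opening: 13.1
```

```bash
python3 st.py 885 -164 352
```

```text
clk 7.0 pos [ 727.4 -134.5  346.1] q [-0.27   0.474  0.445  1.551 -0.     1.483] F [-0.2  0.2 -6.6] op 13.1
jaw az -10.435805482311547 xdir [-0.009  0.002 -1.   ] ydir [ 0.983 -0.181 -0.01 ] z [-0.181 -0.983 -0.001]
toolshift mm [ -7.5 160.3   0.5]
```

play_rows(commands=[0,0.035,0,0,0,0.035,0,0,0,0.035,0,0,0,0.035,0,0,0,0.03,0,0,0,0.02,0,0,0,0.02,0,0,0,0,0,0])

```text
clock: 7.8
position: [906.8, -168.6, 335.0]
ee_rot: [0.46, 0.55, 0.444, -0.537]
force: [-0.9, 0.2, -5.7]
opening: 13.0
```

```bash
python3 st.py 885 -164 352
```

```text
clk 7.8 pos [ 906.8 -168.6  335. ] q [-0.254  0.947  1.242  1.837  0.002  1.5  ] F [-0.9  0.2 -5.7] op 13.0
jaw az -10.535898366820648 xdir [ 0.028 -0.006 -1.   ] ydir [ 0.983 -0.183  0.028] z [-0.183 -0.983  0.   ]
toolshift mm [-17.7 -21.8  -0.5]
```

play_rows(commands=[0,0.03,0,0,0,0.03,0,0,0,0.0,0,0])

```text
clock: 8.1
position: [930.1, -172.5, 321.0]
ee_rot: [0.472, 0.559, 0.432, -0.527]
force: [0.5, 0.5, -7.5]
opening: 12.7
```

```bash
python3 st.py 885 -164 352
```

```text
clk 8.1 pos [ 930.1 -172.5  321. ] q [-0.253  0.964  1.243  1.779  0.004  1.501] F [ 0.5  0.5 -7.5] op 12.7
jaw az -10.47522477799403 xdir [ 0.07  -0.014 -0.997] ydir [ 0.981 -0.181  0.071] z [-0.182 -0.983  0.001]
toolshift mm [-34.2 -43.6  -0.1]
```

play_rows(commands=[0,0.045,0,0,0,0.045,0,0,0,0.045,0,0,0,0.045,0,0,0,0,0,0])

```text
clock: 8.6
position: [993.0, -184.0, 287.2]
ee_rot: [0.504, 0.584, 0.397, -0.498]
force: [-0.9, 0.4, -6.4]
opening: 13.0
```

```bash
python3 st.py 885 -164 352
```

```text
clk 8.6 pos [ 993.  -184.   287.2] q [-0.25   1.007  1.243  1.614  0.009  1.505] F [-0.9  0.4 -6.4] op 13.0
jaw az -10.454723848710202 xdir [ 0.189 -0.039 -0.981] ydir [ 0.965 -0.178  0.193] z [-0.182 -0.983  0.004]
toolshift mm [-84.7 -95.3   0.3]
```

play_rows(commands=[-0.02,0.04,0,0,-0.02,0.04,0,0,-0.02,0.04,0,0,-0.02,0.04,0,0,0,0,0,0])

```text
clock: 9.1
position: [1015.0, -187.4, 355.3]
ee_rot: [0.537, 0.609, 0.355, -0.464]
force: [-0.8, 0.2, -5.3]
opening: 13.1
```

```bash
python3 st.py 885 -164 352
```

```text
clk 9.1 pos [1015.  -187.4  355.3] q [-0.249  0.948  1.245  1.537  0.015  1.507] F [-0.8  0.2 -5.3] op 13.1
jaw az -10.392767201532996 xdir [ 0.318 -0.065 -0.946] ydir [ 0.93  -0.171  0.324] z [-0.183 -0.983  0.007]
toolshift mm [ -39.7 -126.     0.7]
```

play_rows(commands=[-0.02,0.04,0,0,-0.02,0.04,0,0,-0.02,0.04,0,0,-0.02,0.04,0,0,0,0,0,0])

```text
clock: 9.6
position: [1027.8, -189.0, 427.0]
ee_rot: [0.566, 0.629, 0.316, -0.43]
force: [-0.2, -0.6, -4.5]
opening: 12.8
```

```bash
python3 st.py 885 -164 352
```

```text
clk 9.6 pos [1027.8 -189.   427. ] q [-0.249  0.888  1.245  1.472  0.021  1.509] F [-0.2 -0.6 -4.5] op 12.8
jaw az -10.329729908061609 xdir [ 0.432 -0.088 -0.898] ydir [ 0.883 -0.161  0.441] z [-0.183 -0.983  0.009]
toolshift mm [   3.4 -163.2    0.9]
```

play_rows(commands=[-0.015,0.04,0,0,-0.015,0.04,0,0,-0.015,0.04,0,0,-0.012,0.03,0,0,0,0,0,0])

```text
clock: 10.1
position: [1039.2, -190.4, 487.3]
ee_rot: [0.589, 0.646, 0.279, -0.397]
force: [0.7, 1.0, -4.7]
opening: 13.0
```

```bash
python3 st.py 885 -164 352
```

```text
clk 10.1 pos [1039.2 -190.4  487.3] q [-0.249  0.842  1.245  1.404  0.025  1.512] F [ 0.7  1.  -4.7] op 13.0
jaw az -10.248539983015247 xdir [ 0.528 -0.108 -0.842] ydir [ 0.829 -0.15   0.539] z [-0.184 -0.983  0.01 ]
toolshift mm [  29.6 -204.7    1.1]
```

```bash
python3 st.py 480 142 470
```

```text
clk 10.1 pos [1039.2 -190.4  487.3] q [-0.249  0.842  1.245  1.404  0.025  1.512] F [ 0.7  1.  -4.7] op 13.0
jaw az -10.248539983015247 xdir [ 0.528 -0.108 -0.842] ydir [ 0.829 -0.15   0.539] z [-0.184 -0.983  0.01 ]
toolshift mm [-316.8 -522.6 -223.7]
```

play_rows(commands=[-0.02,-0.0327,-0.014,0,-0.02,-0.0327,-0.014,0,-0.02,-0.0327,-0.014,0,-0.02,-0.0327,-0.014,0,-0.02,-0.0327,-0.014,0,-0.02,-0.0327,-0.014,0,-0.02,-0.0327,-0.014,0,-0.02,-0.0327,-0.014,0,0,0,0,0])

```text
clock: 11.0
position: [763.0, -25.6, 478.0]
ee_rot: [0.588, 0.644, 0.284, -0.399]
force: [0.8, -0.1, -5.8]
opening: 12.9
```

```bash
python3 st.py 480 142 470
```

```text
clk 11.0 pos [763.  -25.6 478. ] q [-0.1    0.138  0.15   1.025 -0.051  1.635] F [ 0.8 -0.1 -5.8] op 12.9
jaw az -10.092294601026351 xdir [ 0.521 -0.103 -0.847] ydir [ 0.834 -0.148  0.531] z [-0.181 -0.983  0.009]
toolshift mm [-158.  -265.3 -113.8]
```

Orientation persists (tilt about 32°). Carrying on to the robot's side of the lamp.

play_rows(commands=[-0.02,-0.0333,-0.0142,0,-0.02,-0.0333,-0.0142,0,-0.02,-0.0333,-0.0142,0,-0.02,-0.0333,-0.0142,0,-0.02,-0.0333,-0.0142,0,-0.02,-0.0333,-0.0142,0,-0.02,-0.0333,-0.0142,0,-0.018,-0.0333,-0.0142,0,0,0,0,0,0,0,0,0])

```text
clock: 12.0
position: [484.6, 140.5, 469.9]
ee_rot: [0.589, 0.646, 0.281, -0.397]
force: [0.8, 0.6, -5.8]
opening: 13.3
```

```bash
cat > tgt.py <<'E'
# usage: tgt.py bx by bz : TCP shift (tool frame, mm) to bring bar underside centre to saddle coords
from h import *
import sys
XS,YS=-3.5,2; GRASP=37.6
b=np.array(list(map(float,sys.argv[1:4])))
O=Osad(XS,YS);R=Rsad(); s=ctrl.get_state(); T=TR(s); p=np.array(s['position'])
bar=p+T[:,0]*GRASP; print('bar in saddle frame',np.round(R.T@(bar-O),1),'tilt err(deg) tool x vs -n comps',np.round(np.degrees(R.T@T[:,0])[[0,1]],2),'tool z on saddle',np.round(np.degrees((R.T@T[:,2])[[0,2]]),2))
t=O+R@b-T[:,0]*GRASP
print('tool shift',np.round(T.T@(t-p),1),'target tcp',np.round(t,1),'clk',round(s['clock'],2),'F',np.round(s['force'],1),'F in saddle',np.round(R.T@s['force'],1))
E
python3 st.py; python3 tgt.py 0 -32 100
python3 - <<'E'
from h import *
for n in ['top','side']: shot(n,n+'3.png'); i=cv2.imread(f'pics/{n}3.png'); cv2.imwrite(f'pics/{n}3x.png',cv2.resize(i,(800,600)))
E
```

```text
clk 12.0 pos [484.6 140.5 469.9] q [ 0.288 -0.301 -0.264  1.095 -0.253  1.973] F [ 0.8  0.6 -5.8] op 13.3
jaw az -10.216516317909996 xdir [ 0.527 -0.105 -0.843] ydir [ 0.83  -0.15   0.537] z [-0.182 -0.983  0.008]
bar in saddle frame [ 90.8 -34.2 303.4] tilt err(deg) tool x vs -n comps [-0.5 -0.4] tool z on saddle [0.24 0.4 ]
tool shift [204.1 -89.   -4. ] target tcp [519.1 136.4 249.9] clk 12.0 F [ 0.8  0.6 -5.8] F in saddle [-2.6  0.8 -5.2]
```

View pics/side3x.png

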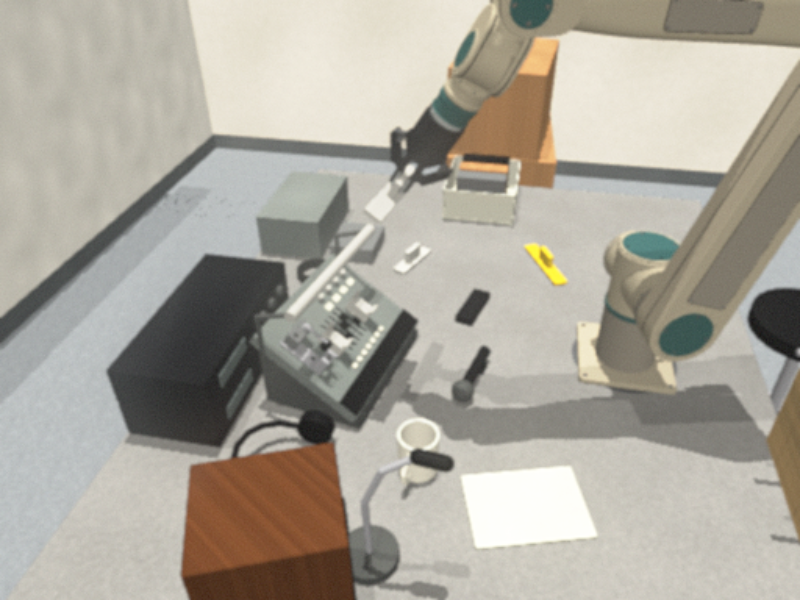

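play_rows(commands=[0,-0.03,-0.001,0,0,-0.03,-0.001,0,0,-0.029,-0.001,0,0.04,0,-0.001,0,0.04,0,0,0,0.04,0,0,0,0.04,0,0,0,0.04,0,0,0,0.03,0,0,0,0.02,0,0,0,0,0,0,0,0,0,0,0])

```text
clock: 13.3
position: [543.5, 129.4, 209.0]
ee_rot: [0.588, 0.645, 0.28, -0.4]
force: [-0.8, 0.4, -4.0]
opening: 13.2
```

```bash
python3 tgt.py 0 -32 15
cat > ov2.py <<'E'
from h import *
import sys
# overlay current predicted bar + saddles on fresh pictures
tag=sys.argv[1]; XS,YS=-3.5,2
O=Osad(XS,YS);R=Rsad(); s=ctrl.get_state(); T=TR(s); b0=np.array(s['position'])+T[:,0]*37.6
bx=T[:,1]; by=-T[:,2]; bz=-T[:,0]
boxes={'top':(200,130,270,190,11),'side':(180,145,270,235,6.6)}
held=len(sys.argv)<3
for n in ['top','side']:
    p=ctrl.read_camera(n); x0,y0,x1,y1,f=boxes[n]
    raw=cv2.cvtColor(p['pixels'],cv2.COLOR_RGB2BGR); im=cv2.resize(raw[y0:y1,x0:x1],None,fx=f,fy=f,interpolation=cv2.INTER_CUBIC)
    cv2.imwrite(f'pics/z_{n}_{tag}_raw.png',im)
    def poly(w,col):
        q=((proj(p,np.array(w))+.5-[x0,y0])*f).astype(np.int32); cv2.polylines(im,[q],True,col,1,cv2.LINE_AA)
    def rect(hx,hy,z): return [b0+sx*hx*bx+sy*hy*by+z*bz for sx,sy in [(-1,-1),(1,-1),(1,1),(-1,1)]]
    if held:
        poly(rect(18,100,10),(0,0,255)); poly(rect(18,100,0),(0,128,255)); poly(rect(7,30,46),(0,255,0))
    for yc in (-62,62): poly([O+R@np.array([sx*20,yc+sy*14,0.]) for sx,sy in [(-1,-1),(1,-1),(1,1),(-1,1)]],(255,0,0))
    cv2.imwrite(f'pics/z_{n}_{tag}.png',im)
E
python3 ov2.py 4
```

```text
bar in saddle frame [ -1.2 -34.5  51.9] tilt err(deg) tool x vs -n comps [-0.72 -0.63] tool z on saddle [0.14 0.63]
tool shift [36.9  1.7 -2.9] target tcp [564.7 128.1 178.7] clk 13.3 F [-0.8  0.4 -4. ] F in saddle [-2.9  0.3 -2.9]
```

View pics/z_side_4.png

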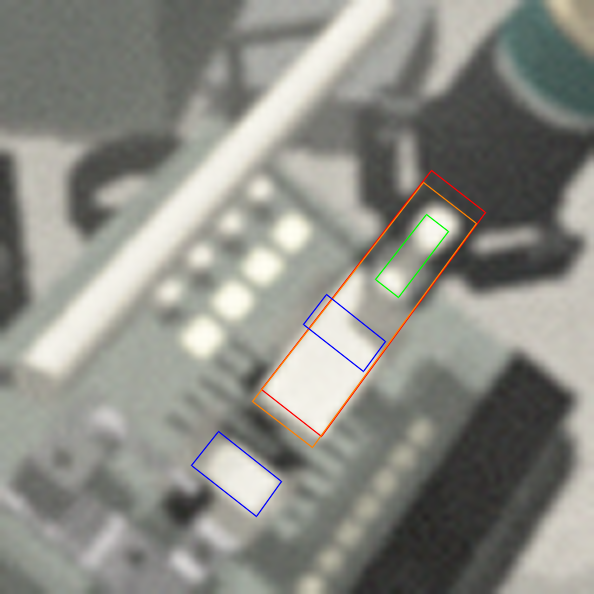

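View pics/z_top_4.png

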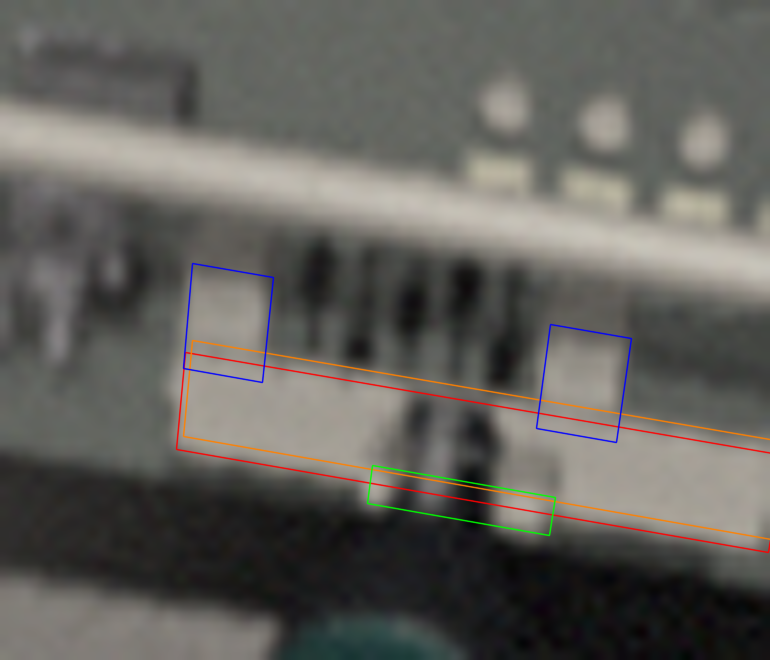

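play_rows(commands=[0.015,0.001,-0.001,0,0.015,0.0,0,0,0.008,0,0,0,0.004,0,0,0,0,0,0,0,0,0,0,0])

```text
clock: 14.0
position: [566.1, 126.7, 175.2]
ee_rot: [0.588, 0.645, 0.28, -0.399]
force: [-0.1, 0.3, -5.2]
opening: 13.1
```

```bash
python3 tgt.py 0 -32 0
python3 ov2.py 5
```

```text
bar in saddle frame [ -0.5 -33.   11.2] tilt err(deg) tool x vs -n comps [-0.6  -0.54] tool z on saddle [0.2  0.54]
tool shift [11.2  0.6 -1.1] target tcp [572.7 126.5 166.1] clk 14.0 F [-0.1  0.3 -5.2] F in saddle [-3.   0.2 -4.3]
```

View pics/z_side_5.png

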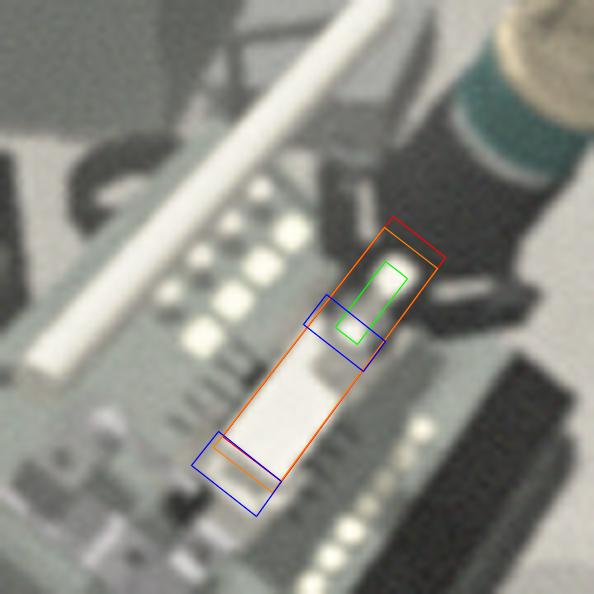

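View pics/z_top_5.png

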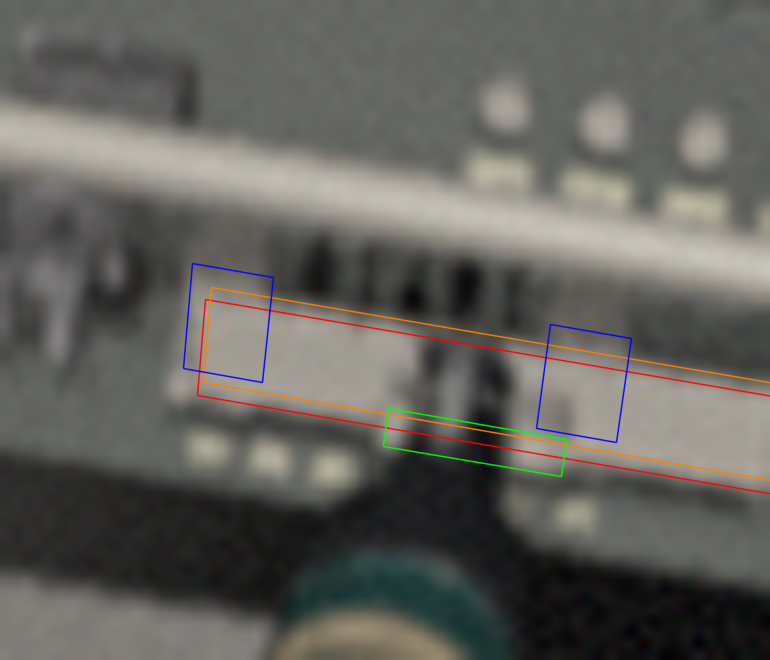

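play_rows(commands=[0.002,0,0,0,0.002,0,0,0,0.002,0,0,0,0,0,0,0])

```text
clock: 14.5
position: [569.8, 125.3, 170.7]
ee_rot: [0.589, 0.645, 0.279, -0.399]
force: [-5.4, -3.6, 2.1]
opening: 13.2
```

```bash
python3 tgt.py 0 -32 0
```

```text
bar in saddle frame [  0.3 -33.8   5.3] tilt err(deg) tool x vs -n comps [-0.52 -0.63] tool z on saddle [0.16 0.63]
tool shift [ 5.3 -0.3 -1.8] target tcp [572.7 126.6 166. ] clk 14.5 F [-5.4 -3.6  2.1] F in saddle [-2.8 -4.5  4.3]
```

```bash
python3 ov2.py 6
python3 - <<'E'
from h import *
s=ctrl.get_state(); print(s['force'],s['torque'], Rsad().T@s['torque'],Rsad().T@s['force'])
E
```

```text
[-4.25441682 -2.73176711  1.65870886] [ 0.07809287  1.113391   -0.13335327] [-0.17839766  1.10897846 -0.04315275] [-2.18739799 -3.46132931  3.39829643]
```

View pics/z_side_6.png

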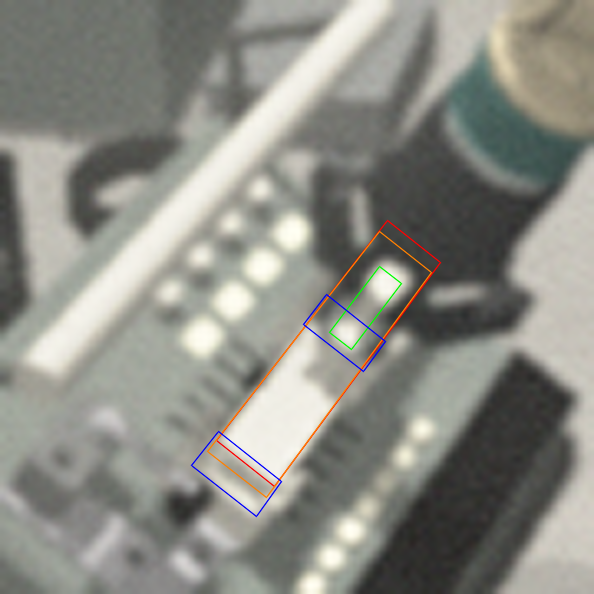

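View pics/z_top_6.png

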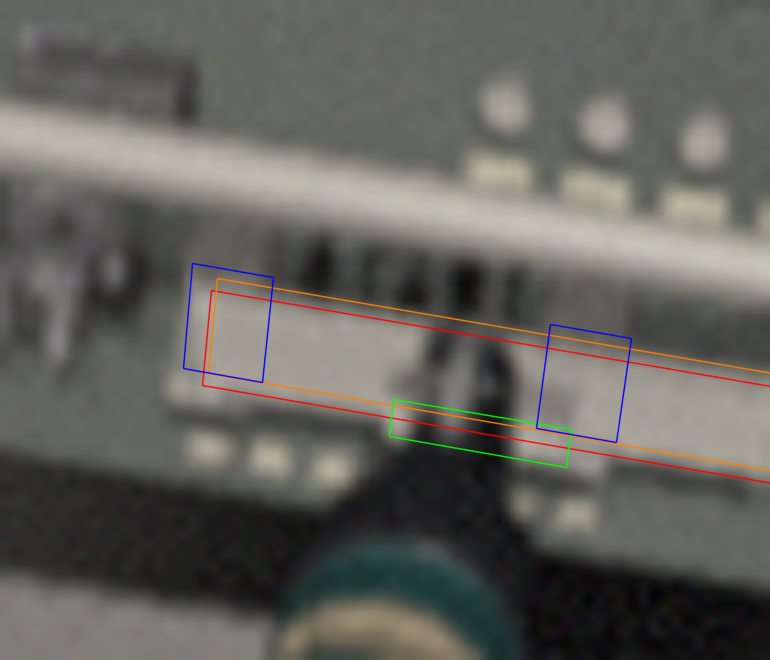

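play_rows(commands=[0.001,0,0,0,0,0,0,0,0,0,0,0])

```text
clock: 14.9
position: [570.2, 125.1, 170.0]
ee_rot: [0.589, 0.645, 0.279, -0.399]
force: [-5.7, -3.4, 3.5]
opening: 12.8
```

```bash
python3 tgt.py 0 -32 0
python3 - <<'E'
from h import *
s=ctrl.get_state(); print(Rsad().T@s['torque'],Rsad().T@s['force'],s['joint_torque'])
E
```

```text
bar in saddle frame [  0.4 -34.    4.5] tilt err(deg) tool x vs -n comps [-0.51 -0.65] tool z on saddle [0.16 0.65]
tool shift [ 4.5 -0.4 -2. ] target tcp [572.6 126.6 166. ] clk 14.9 F [-5.7 -3.4  3.5] F in saddle [-2.3 -4.3  5.7]
[-0.24814658  1.18028894  0.00256528] [-2.30649468 -4.34349268  5.67687922] [ 1.22891597e+00 -2.71957594e+01  2.99624866e+01 -4.76250753e+00
 -1.59549373e-01  2.25695019e-02]
```

play_rows(commands=[0.001,0,0,0,0,0,0,0,0.001,0,0,0,0,0,0,0])

```text
clock: 15.3
position: [571.6, 125.2, 168.2]
ee_rot: [0.588, 0.646, 0.279, -0.399]
force: [-2.4, -1.5, 0.9]
opening: 13.2
```

```bash
python3 tgt.py 0 -32 0
python3 - <<'E'
from h import *
s=ctrl.get_state(); print(Rsad().T@s['torque'],Rsad().T@s['force'])
E
python3 ov2.py 7
```

```text
bar in saddle frame [  0.6 -33.6   2.2] tilt err(deg) tool x vs -n comps [-0.49 -0.62] tool z on saddle [0.12 0.62]
tool shift [ 2.2 -0.5 -1.6] target tcp [572.6 126.6 166. ] clk 15.3 F [-2.4 -1.5  0.9] F in saddle [-1.2 -2.   1.9]
[-0.67219679  0.74755933 -0.33781439] [-1.23472334 -1.9542201   1.93232538]
```

View pics/z_side_7_raw.png

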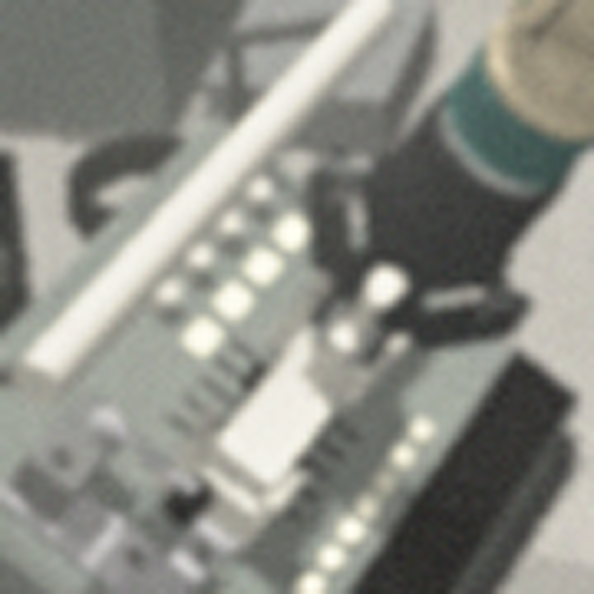

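View pics/z_top_7_raw.png

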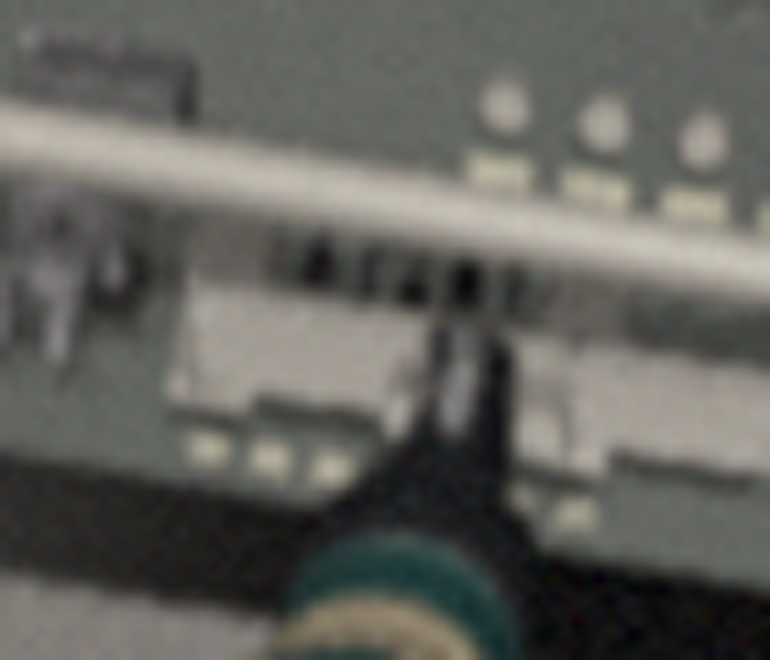

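play_rows(commands=[0.001,0,0,0,0,0,0,0,0.001,0,0,0,0,0,0,0])

```text
clock: 15.8
position: [572.3, 125.9, 167.2]
ee_rot: [0.589, 0.646, 0.28, -0.398]
force: [-12.2, 2.3, 10.2]
opening: 12.8
```

```bash
python3 tgt.py 0 -32 0
python3 - <<'E'
from h import *
s=ctrl.get_state(); print(Rsad().T@s['torque'],Rsad().T@s['force'])
E
```

```text
bar in saddle frame [  0.5 -32.7   1.1] tilt err(deg) tool x vs -n comps [-0.5  -0.53] tool z on saddle [0.19 0.53]
tool shift [ 1.1 -0.4 -0.7] target tcp [572.6 126.5 166. ] clk 15.8 F [-12.2   2.3  10.2] F in saddle [-4.9  0.1 15.3]
[-0.89552789  1.14983534 -0.32768029] [-4.89295693  0.06708938 15.32733781]
```

play_rows(commands=[-0.001,0,0,0,0,0,0,0])

```text
clock: 16.0
position: [572.1, 125.6, 167.5]
ee_rot: [0.588, 0.646, 0.28, -0.398]
force: [-5.9, -0.1, 7.4]
opening: 13.2
```

play_rows(commands=[0,0,0,0,0,0,0,0,0,0,0,0,0,0,0,0], hand=0.03)

```text
clock: 16.4
position: [571.2, 125.6, 165.8]
ee_rot: [0.588, 0.645, 0.281, -0.399]
force: [0.2, 0.2, 0.0]
opening: 29.8
```

```bash
python3 tgt.py 0 -32 0; python3 ov2.py 8
```

```text
bar in saddle frame [ -1.2 -33.1   0.5] tilt err(deg) tool x vs -n comps [-0.67 -0.53] tool z on saddle [0.21 0.53]
tool shift [ 0.5  1.2 -1.1] target tcp [572.7 126.5 166.1] clk 16.4 F [0.2 0.2 0. ] F in saddle [ 0.1  0.3 -0.1]
```

View pics/z_side_8.png

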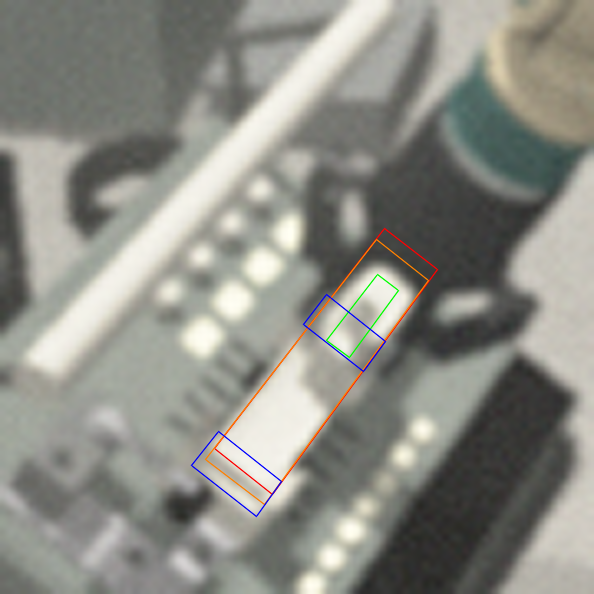

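View pics/z_top_8.png

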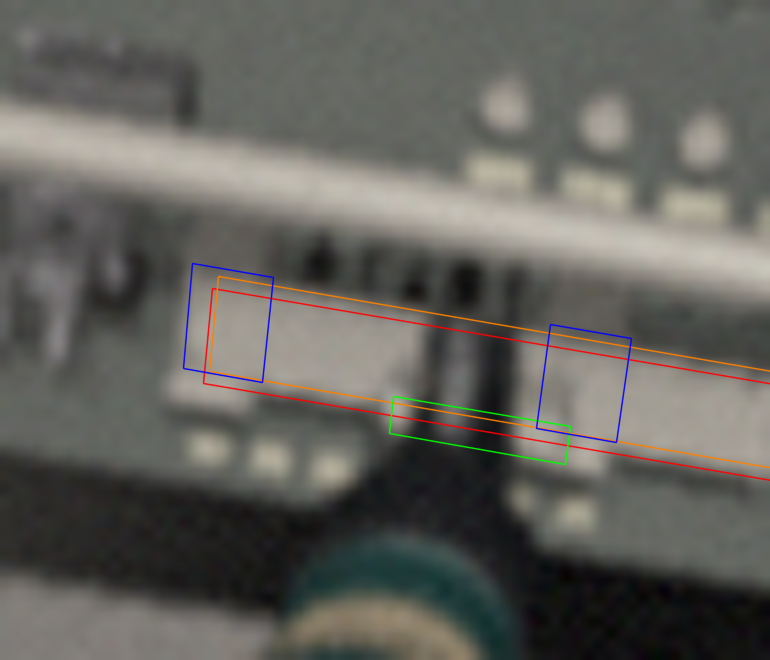

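play_rows(commands=[0,0,0,0,0,0,0,0,0,0,0,0,0,0,0,0,0,0,0,0], hand=0)

```text
clock: 17.0
position: [572.0, 125.4, 166.7]
ee_rot: [0.588, 0.646, 0.28, -0.398]
force: [3.6, -1.9, 0.2]
opening: 13.0
```

```bash
python3 tgt.py 0 -15 0
```

```text
bar in saddle frame [ -0.  -33.2   0.8] tilt err(deg) tool x vs -n comps [-0.55 -0.55] tool z on saddle [0.14 0.55]
tool shift [  0.7   0.1 -18.2] target tcp [575.8 143.3 166. ] clk 17.0 F [ 3.6 -1.9  0.2] F in saddle [ 3.4 -1.2 -1.9]
```

play_rows(commands=[0,0,-0.003,0,0,0,-0.003,0,0,0,-0.003,0,-0.0001,0,-0.003,0,0,0,-0.003,0,0,0,0,0])

```text
clock: 17.6
position: [574.2, 137.6, 166.8]
ee_rot: [0.589, 0.645, 0.277, -0.401]
force: [-0.7, -9.5, 4.0]
opening: 13.0
```

```bash
python3 tgt.py 0 -15 0
```

```text
bar in saddle frame [ -0.  -21.2   0.9] tilt err(deg) tool x vs -n comps [-0.51 -0.98] tool z on saddle [0.11 0.98]
tool shift [ 0.8  0.  -6.2] target tcp [575.8 143.5 166. ] clk 17.6 F [-0.7 -9.5  4. ] F in saddle [ 3.  -9.4  2.8]
```

play_rows(commands=[-0.0005,0,0,0,-0.0005,0,-0.002,0,0,0,-0.002,0,0,0,-0.002,0,0,0,0,0])

```text
clock: 18.1
position: [575.1, 144.1, 167.2]
ee_rot: [0.589, 0.645, 0.278, -0.4]
force: [4.2, -6.2, -0.1]
opening: 13.1
```

```bash
python3 tgt.py 0 -15 0
```

```text
bar in saddle frame [ -0.  -14.6   1.4] tilt err(deg) tool x vs -n comps [-0.51 -0.91] tool z on saddle [0.11 0.9 ]
tool shift [1.4 0.  0.4] target tcp [575.8 143.5 166. ] clk 18.1 F [ 4.2 -6.2 -0.1] F in saddle [ 4.4 -5.3 -3. ]
```

play_rows(commands=[0,0.001,-0.001,0,0,0,-0.002,0,0,0,-0.002,0,0,0,0,0])

```text
clock: 18.5
position: [576.1, 148.5, 167.1]
ee_rot: [0.589, 0.644, 0.278, -0.401]
force: [2.7, -7.7, 1.2]
opening: 13.1
```

```bash
python3 tgt.py 0 -15 0; python3 ov2.py 9
```

```text
bar in saddle frame [  0.  -10.    1.2] tilt err(deg) tool x vs -n comps [-0.59 -0.96] tool z on saddle [0.13 0.95]
tool shift [ 1.3 -0.   4.9] target tcp [575.8 143.5 166.1] clk 18.5 F [ 2.7 -7.7  1.2] F in saddle [ 4.  -7.1 -1.2]
```

View pics/z_top_9.png

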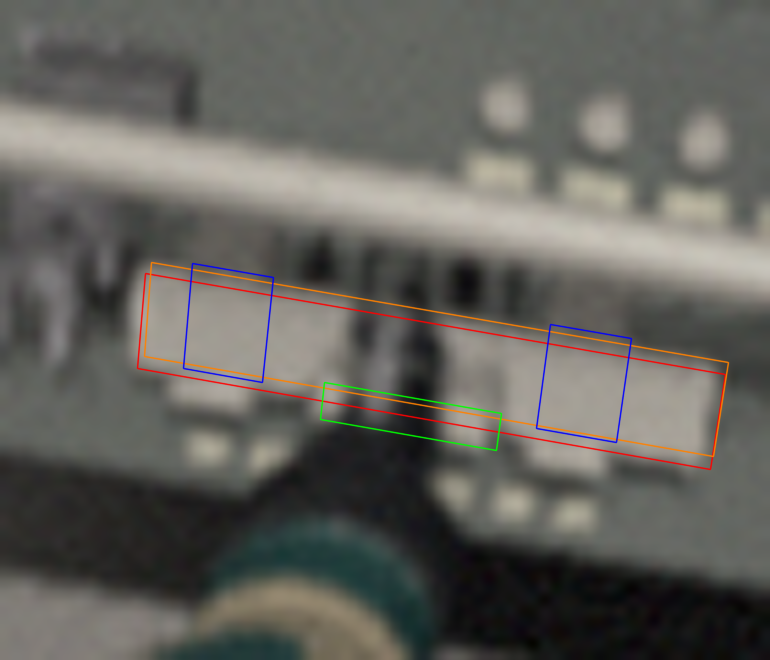

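View pics/z_side_9.png

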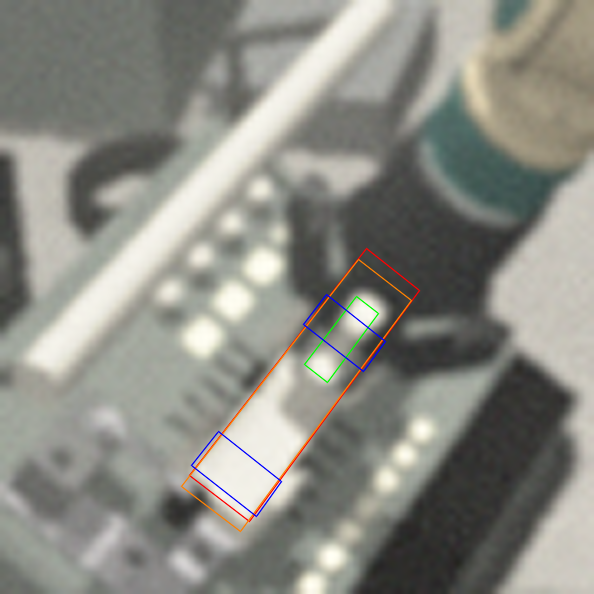

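play_rows(commands=[0,0.001,-0.002,0,0,0.001,-0.002,0,-0.0003,0,-0.002,0,0,0,-0.002,0,0,0,0,0])

```text
clock: 19.1
position: [577.9, 156.4, 167.2]
ee_rot: [0.589, 0.644, 0.279, -0.401]
force: [1.1, -7.0, -0.4]
opening: 13.2
```

```bash
python3 tgt.py 0 -15 0
```

```text
bar in saddle frame [ 0.3 -2.   1.1] tilt err(deg) tool x vs -n comps [-0.75 -0.93] tool z on saddle [0.19 0.92]
tool shift [ 1.4 -0.3 13. ] target tcp [575.9 143.5 166.1] clk 19.1 F [ 1.1 -7.  -0.4] F in saddle [ 1.8 -6.7 -1.6]
```

play_rows(commands=[0,0,-0.002,0,0,0,-0.002,0,0,0,-0.001,0,0,0,0,0])

```text
clock: 19.5
position: [578.8, 161.3, 167.2]
ee_rot: [0.589, 0.644, 0.279, -0.401]
force: [1.2, -7.0, -0.3]
opening: 13.1
```

```bash
python3 tgt.py 0 -15 0
cat > sw.py <<'E'
from h import *
import sys
for n,(x0,y0,x1,y1,f) in {'top':(190,133,240,178,13),'side':(170,195,235,245,11)}.items():
    p=ctrl.read_camera(n); im=cv2.cvtColor(p['pixels'],cv2.COLOR_RGB2BGR)[y0:y1,x0:x1]
    cv2.imwrite(f'pics/sw_{n}_{sys.argv[1]}.png',cv2.resize(cv2.convertScaleAbs(im,alpha=1.3),None,fx=f,fy=f,interpolation=cv2.INTER_CUBIC))
E
python3 sw.py 1
```

```text
bar in saddle frame [0.3 3.  1.1] tilt err(deg) tool x vs -n comps [-0.75 -0.92] tool z on saddle [0.19 0.92]
tool shift [ 1.4 -0.3 18. ] target tcp [575.9 143.5 166.1] clk 19.5 F [ 1.2 -7.  -0.3] F in saddle [ 1.9 -6.7 -1.6]
```

View pics/sw_top_1.png

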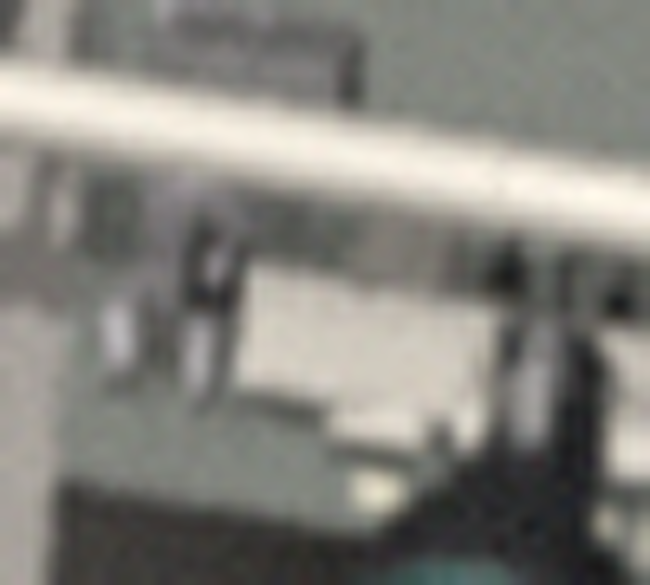

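View pics/sw_side_1.png

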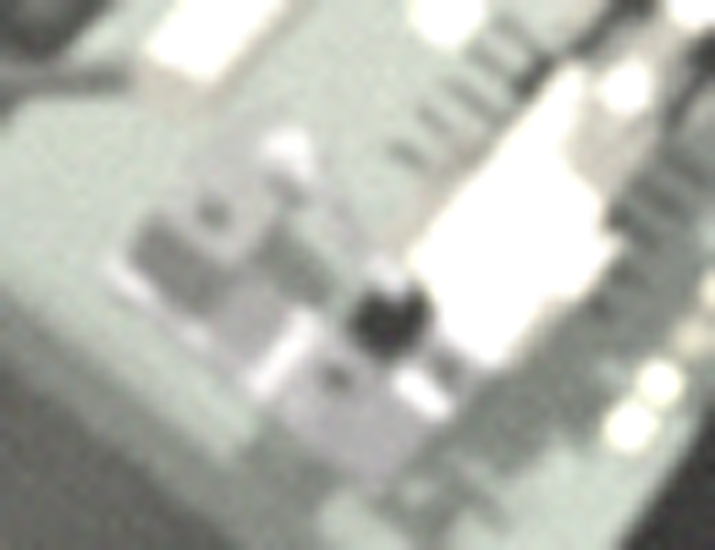

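play_rows(commands=[0,0,-0.001,0,0,0,-0.001,0,0,0,-0.001,0,0,0,0,0])

```text
clock: 20.0
position: [579.3, 164.0, 167.2]
ee_rot: [0.589, 0.644, 0.279, -0.402]
force: [0.6, -6.0, 0.6]
opening: 12.8
```

```bash
python3 tgt.py 0 -15 0
```

```text
bar in saddle frame [0.3 5.7 1.1] tilt err(deg) tool x vs -n comps [-0.74 -0.95] tool z on saddle [0.19 0.95]
tool shift [ 1.4 -0.3 20.7] target tcp [575.9 143.5 166.1] clk 20.0 F [ 0.6 -6.   0.6] F in saddle [ 1.7 -5.8 -0.4]
```

play_rows(commands=[0,0,-0.001,0,0,0,-0.001,0,0,0,0,0])

```text
clock: 20.3
position: [579.7, 165.8, 167.2]
ee_rot: [0.589, 0.644, 0.279, -0.402]
force: [1.6, -6.8, 0.0]
opening: 13.4
```

```bash
python3 tgt.py 0 -15 0
```

```text
bar in saddle frame [0.3 7.6 1.1] tilt err(deg) tool x vs -n comps [-0.74 -0.97] tool z on saddle [0.18 0.97]
tool shift [ 1.4 -0.4 22.6] target tcp [575.9 143.5 166.1] clk 20.3 F [ 1.6 -6.8  0. ] F in saddle [ 2.4 -6.4 -1.5]
```

play_rows(commands=[0,0,-0.001,0,0,0,-0.001,0,0,0,0,0])

```text
clock: 20.6
position: [580.1, 167.7, 167.2]
ee_rot: [0.589, 0.644, 0.279, -0.402]
force: [1.1, -7.4, 0.4]
opening: 13.0
```

```bash
python3 tgt.py 0 -15 0;python3 sw.py 2
```

```text
bar in saddle frame [0.3 9.5 1.1] tilt err(deg) tool x vs -n comps [-0.74 -0.98] tool z on saddle [0.18 0.98]
tool shift [ 1.5 -0.4 24.5] target tcp [575.9 143.5 166.1] clk 20.6 F [ 1.1 -7.4  0.4] F in saddle [ 2.3 -7.1 -1. ]
```

View pics/sw_top_2.png

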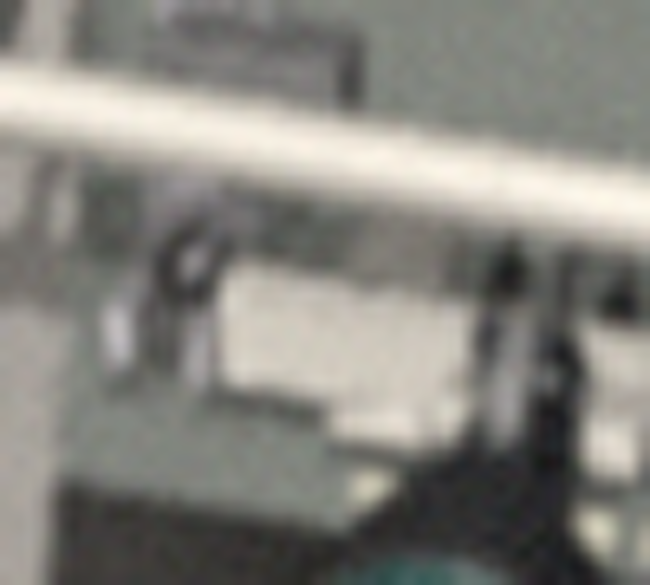

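View pics/sw_side_2.png

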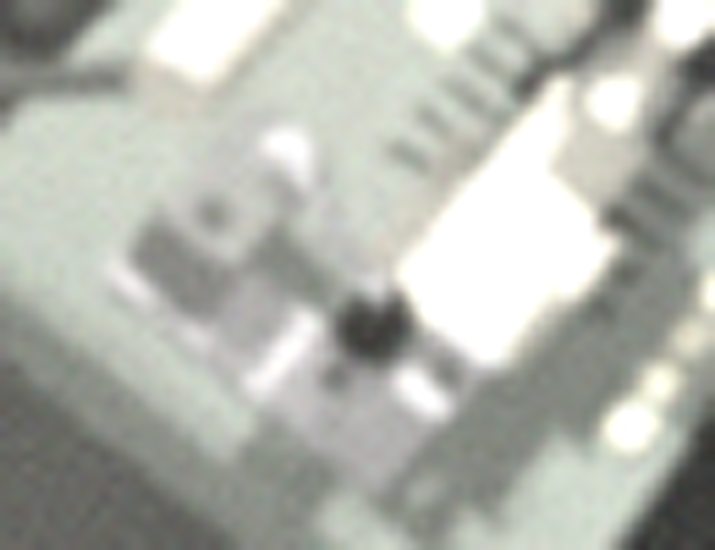

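play_rows(commands=[0,0,-0.001,0,0,0,0,0])

```text
clock: 20.9
position: [580.1, 168.1, 167.2]
ee_rot: [0.589, 0.643, 0.278, -0.402]
force: [0.5, -8.9, 1.7]
opening: 13.2
```

```bash
python3 tgt.py 0 -15 0
```

```text
bar in saddle frame [0.3 9.9 1.1] tilt err(deg) tool x vs -n comps [-0.73 -1.07] tool z on saddle [0.18 1.07]
tool shift [ 1.6 -0.4 24.9] target tcp [575.9 143.6 166.1] clk 20.9 F [ 0.5 -8.9  1.7] F in saddle [ 2.7 -8.7  0.3]
```

play_rows(commands=[0,0,-0.001,0,0,0,0,0])

```text
clock: 21.1
position: [580.1, 168.3, 167.2]
ee_rot: [0.589, 0.643, 0.278, -0.403]
force: [-1.0, -11.4, 4.0]
opening: 12.9
```

```bash
python3 tgt.py 0 -15 0
```

```text
bar in saddle frame [ 0.3 10.   1.1] tilt err(deg) tool x vs -n comps [-0.72 -1.19] tool z on saddle [0.17 1.19]
tool shift [ 1.7 -0.4 24.9] target tcp [575.9 143.7 166.1] clk 21.1 F [ -1.  -11.4   4. ] F in saddle [  3.1 -11.4   2.7]
```

play_rows(commands=[-0.0003,0,-0.001,0,0,0,0,0])

```text
clock: 21.3
position: [580.2, 169.1, 167.3]
ee_rot: [0.589, 0.643, 0.277, -0.403]
force: [-0.1, -11.9, 2.0]
opening: 12.8
```

```bash
python3 tgt.py 0 -15 0;python3 sw.py 3
```

```text
bar in saddle frame [ 0.3 10.7  1.3] tilt err(deg) tool x vs -n comps [-0.71 -1.22] tool z on saddle [0.16 1.22]
tool shift [ 1.8 -0.4 25.7] target tcp [575.9 143.7 166.1] clk 21.3 F [ -0.1 -11.9   2. ] F in saddle [  2.8 -11.7   0.6]
```

View pics/sw_top_3.png

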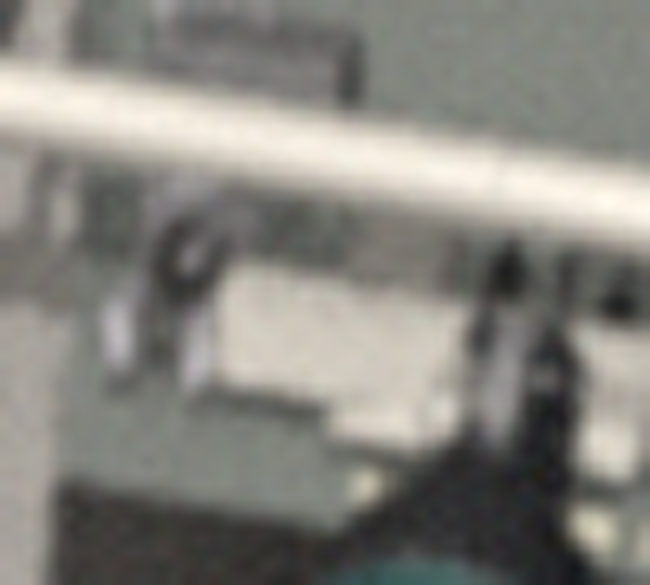

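View pics/sw_side_3.png

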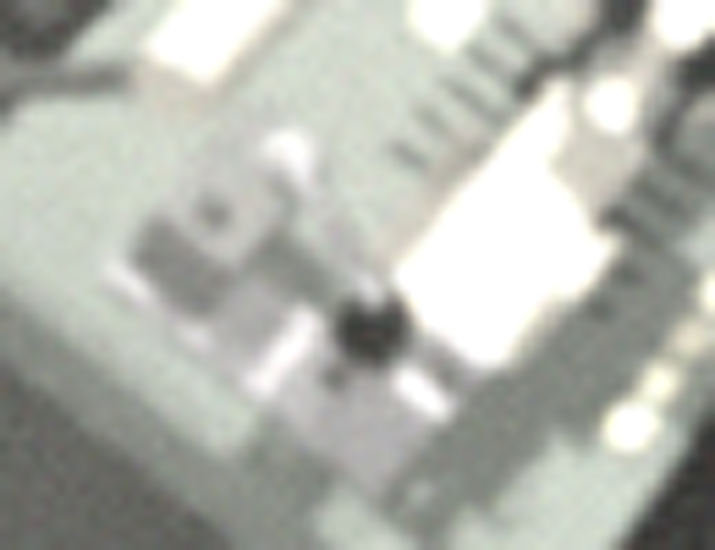

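play_rows(commands=[0,0,0.001,0,0,0,0.001,0,0,0,0,0])

```text
clock: 21.7
position: [580.2, 168.8, 167.3]
ee_rot: [0.589, 0.644, 0.279, -0.402]
force: [2.3, -6.5, -1.4]
opening: 12.9
```

```bash
python3 tgt.py 0 -15 0
```

```text
bar in saddle frame [ 0.3 10.7  1.2] tilt err(deg) tool x vs -n comps [-0.74 -0.94] tool z on saddle [0.17 0.94]
tool shift [ 1.6 -0.4 25.7] target tcp [575.9 143.5 166.1] clk 21.7 F [ 2.3 -6.5 -1.4] F in saddle [ 2.1 -6.  -3.1]
```

play_rows(commands=[0,0,0.001,0,0,0,0,0])

```text
clock: 21.9
position: [580.2, 168.6, 167.2]
ee_rot: [0.588, 0.644, 0.28, -0.401]
force: [4.2, -4.7, -2.2]
opening: 13.0
```

play_rows(commands=[0,0,0,0,0,0,0,0,0,0,0,0,0,0,0,0], hand=0.04)

```text
clock: 22.3
position: [580.8, 170.7, 168.3]
ee_rot: [0.588, 0.645, 0.281, -0.399]
force: [0.2, 0.3, 0.6]
opening: 39.6
```

```bash
python3 tgt.py 0 -15 0;python3 sw.py 4
```

```text
bar in saddle frame [ 1.1 12.9  1.9] tilt err(deg) tool x vs -n comps [-0.7  -0.54] tool z on saddle [0.25 0.54]
tool shift [ 2.2 -1.2 27.9] target tcp [575.8 143.2 166.1] clk 22.3 F [0.2 0.3 0.6] F in saddle [0.4 0.4 0.4]
```

View pics/sw_top_4.png

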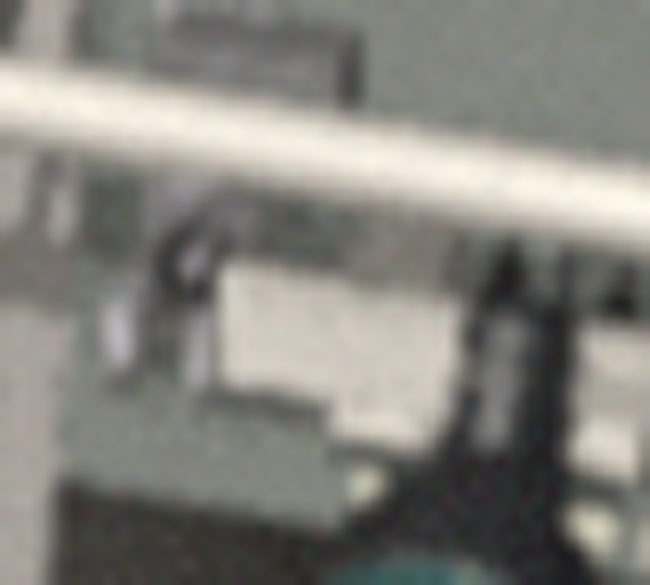

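Run:
```python
from h import *
def ed(tag):
    im=cv2.cvtColor(cv2.imread(f'pics/sw_top_{tag}.png'),cv2.COLOR_BGR2GRAY).astype(float)
    out=[]
    for y in range(290,370,4):
        r=im[y:y+4,195:300].mean(0); r=cv2.GaussianBlur(r[None],(0,0),3)[0]
        lo,hi=r[:40].min(),r[70:].mean(); i0=r[:40].argmin(); th=(lo+hi)/2
        i=i0+np.argmax(r[i0:]>th); out.append(195+i-(r[i]-th)/(r[i]-r[i-1])+ (y-330)*0.17)
    return np.median(out),np.std(out)
for t in '1234': print(t,ed(t))
```

```text
1 (np.float64(240.36022247328123), np.float64(1.992509685377175))
2 (np.float64(221.49663315657986), np.float64(7.215836276651041))
3 (np.float64(221.72649314226757), np.float64(8.07016535188982))
4 (np.float64(221.43067747597286), np.float64(6.993664553785174))
```

```bash
python3 sw.py 5
python3 - <<'E'
from h import *
def cen(tag):
    im=cv2.cvtColor(cv2.imread(f'pics/sw_side_{tag}.png'),cv2.COLOR_BGR2GRAY).astype(float)
    r=im[260:380,310:440]; r=cv2.GaussianBlur(r,(0,0),4); w=np.clip(100-r,0,None); yy,xx=np.mgrid[260:380,310:440]
    t=im[120:560,380:560]
    return (w*xx).sum()/w.sum(),(w*yy).sum()/w.sum()
def phase(a,b,roi):
    y0,y1,x0,x1=roi; f=lambda t:np.float32(cv2.cvtColor(cv2.imread(f'pics/sw_side_{t}.png'),cv2.COLOR_BGR2GRAY)[y0:y1,x0:x1])
    return cv2.phaseCorrelate(f(a),f(b),cv2.createHanningWindow((x1-x0,y1-y0),cv2.CV_32F))
for t in '12345': print(t,np.round(cen(t),1))
for a,b in ['12','23','24','25','35']: print(a,b,phase(a,b,(20,160,540,690)))
E
```

```text
1 [388.5 325.1]
2 [372.3 332.8]
3 [369.1 334.3]
4 [371.7 333.6]
5 [371.8 333.6]
1 2 ((0.2523440801729748, 0.09627830408295779), 0.2152660172956961)
2 3 ((-0.0550415583965389, 0.4226337567594953), 0.5055083442617345)
2 4 ((-0.34801870616324493, 0.1303592753618119), 0.279476503972654)
2 5 ((-0.0594498089289317, 0.2007706840471002), 0.2864291262626648)
3 5 ((0.10583759613110999, -0.03213112389424566), 0.22660494371696754)
```

play_rows(commands=[-0.005,0,0,0,-0.01,0,0,0,-0.02,0,0,0,-0.03,0,0,0,-0.04,0,0,0,-0.04,0,0,0,-0.04,0,0,0,-0.03,0,0,0,0,0,0,0,0,0,0,0])

```text
clock: 23.5
position: [468.3, 193.8, 351.7]
ee_rot: [0.588, 0.646, 0.28, -0.398]
force: [0.2, 0.1, -0.5]
opening: 40.1
```

```bash
python3 st.py; python3 sw.py 6; python3 ov2.py 10 x
python3 - <<'E'
from h import *
p=shot('side','side10.png'); i=cv2.imread('pics/side10.png'); cv2.imwrite('pics/side10x.png',cv2.resize(i,(800,600)))
for t in '56':
    im=cv2.cvtColor(cv2.imread(f'pics/sw_side_{t}.png'),cv2.COLOR_BGR2GRAY).astype(float)
    r=cv2.GaussianBlur(im[260:380,310:440],(0,0),4); w=np.clip(100-r,0,None); yy,xx=np.mgrid[260:380,310:440]; print((w*xx).sum()/w.sum(),(w*yy).sum()/w.sum())
E
```

```text
clk 23.5 pos [468.3 193.8 351.7] q [ 0.433 -0.256 -0.471  0.882 -0.322  2.108] F [ 0.2  0.1 -0.5] op 40.1
jaw az -10.281829198406287 xdir [ 0.526 -0.106 -0.844] ydir [ 0.83  -0.151  0.537] z [-0.184 -0.983  0.008]
371.8405788847829 333.6380411340437
371.7515327497309 333.5441901275666
```

View pics/side10x.png

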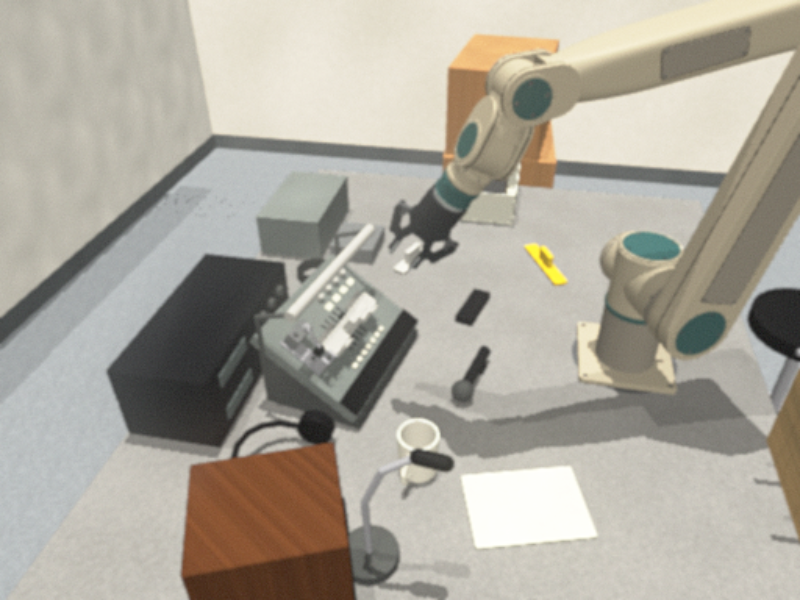

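View pics/z_top_10.png

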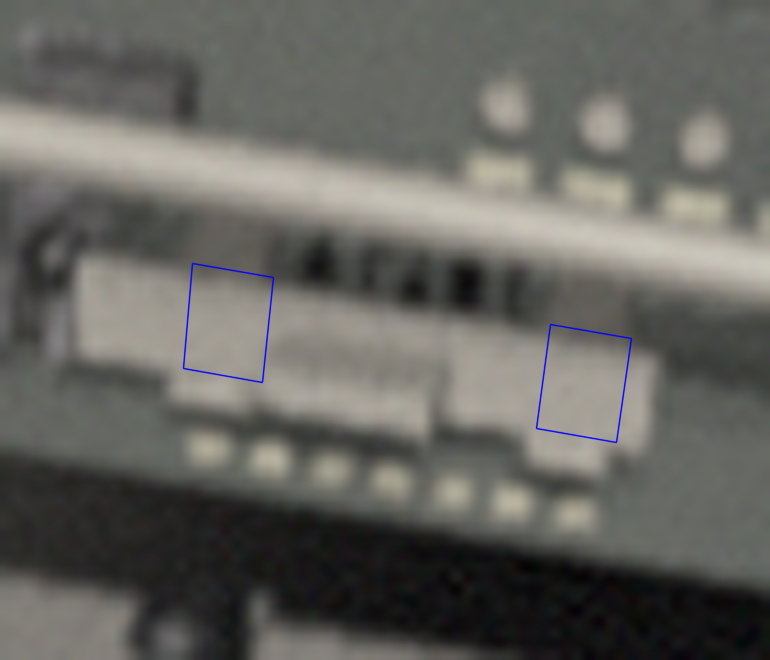

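View pics/z_side_10.png

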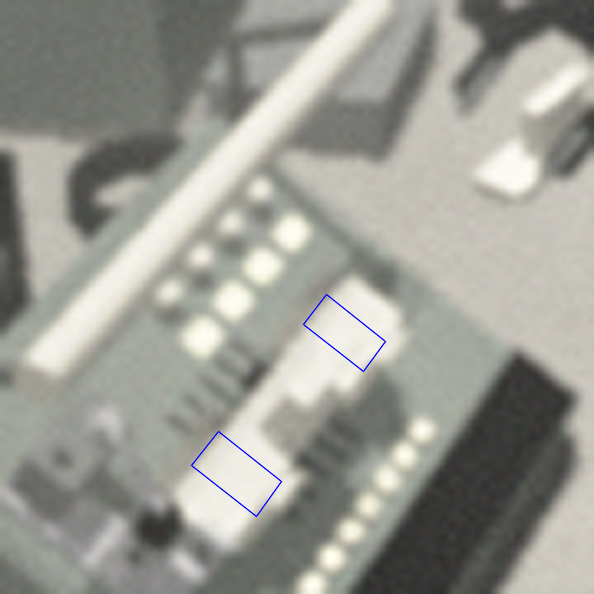

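View pics/sw_top_6.png

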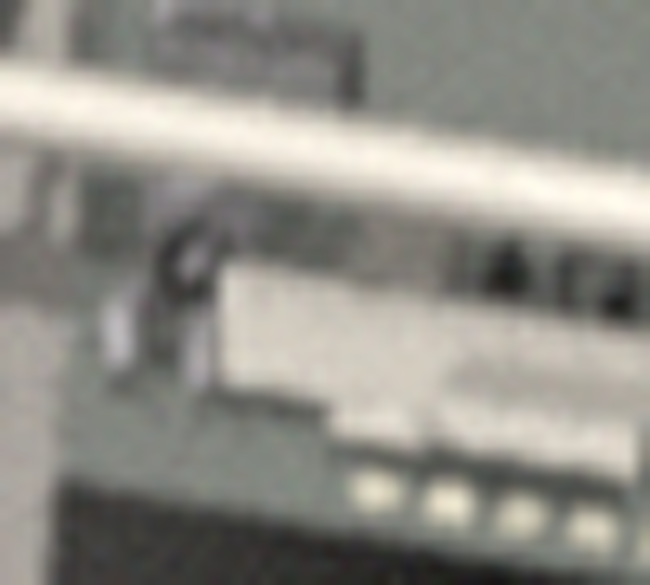

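Run:
```python
from h import *
P=cams(); O=Osad(-3.5,2);R=Rsad()
for n,(x0,y0,x1,y1,f) in {'top':(200,130,270,190,11),'side':(180,145,270,235,6.6)}.items():
    im=cv2.imread(f'pics/z_{n}_10_raw.png')
    def rect(hx,hy,z,c):
        w=[O+R@np.array([0+sx*hx,11+sy*hy,z+1.]) for sx,sy in [(-1,-1),(1,-1),(1,1),(-1,1)]]
        cv2.polylines(im,[((proj(P[n],np.array(w))+.5-[x0,y0])*f).astype(np.int32)],True,c,1,cv2.LINE_AA)
    rect(18,100,10,(0,0,255)); rect(7,30,46,(0,255,0)); cv2.imwrite(f'pics/fin_{n}.png',im)
```

```text
(no output)
```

View pics/fin_top.png

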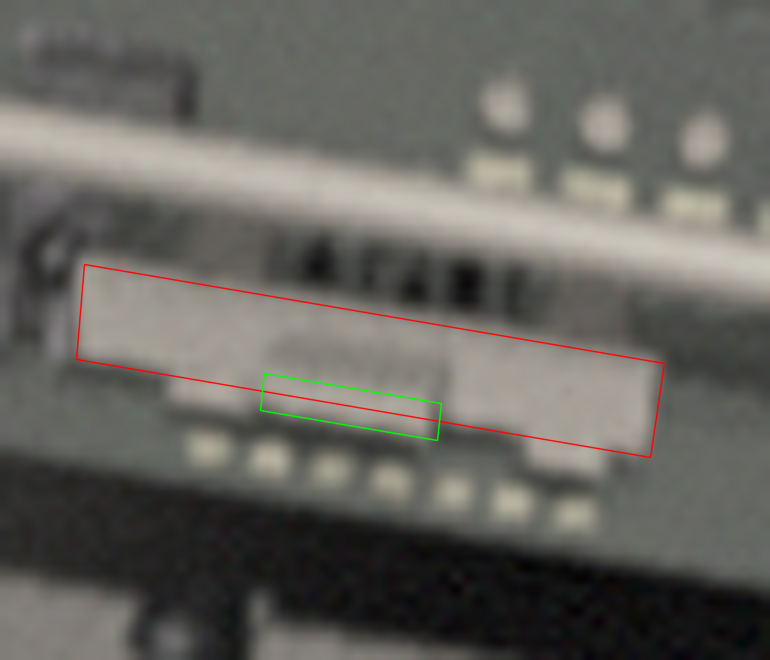

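View pics/fin_side.png

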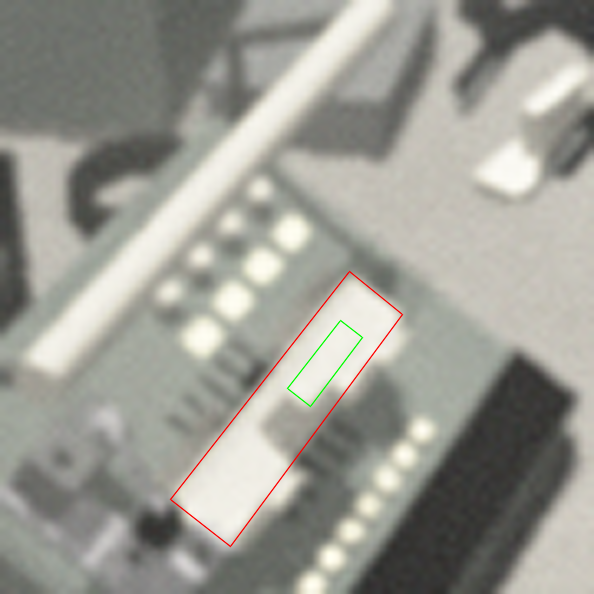

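The seated-bar outline fits in both views: flat in both saddles, its end at the stop plate and the roller held over. Handing in.

```bash
python3 -c "
from rig import ctrl
print(ctrl.job_done()); print(ctrl.get_state()['clock'])"
```

```text
the job is handed in; nothing more can be done
None
the job is handed in; nothing more can be done
```

The 200 mm bare bar is lying in both saddles against the end stop with the roller arm pushed over. I let go of it there and handed the job in at about 24 s; no verdict is reported.

**Moves**
- **Tilt:** The moves can only turn the tool about its own axis. I got the 33° tilt by pushing outward at the edge of the arm's reach, with the bar held. The tilt came out within about 1° and stayed that way.
- **Laying:** I set the bar down with its middle at about y = -33 mm, clear of the roller, released it to settle, then gripped it again. It caught slightly on the way in at about 10 N and then dropped into the saddles. Pressing it home peaked at about 19 N.
- **Sliding:** The slide met about 7 N of friction. At the stop the total rose to about 12 N, so the stop was pushed in by about 1 mm at most, far from forcing it. I eased off before releasing.

**Last checks**
- **Seating:** The modelled outline of a seated bar matches both camera views.
- **Roller:** It sprang back about 1 mm on release, then did not move while the gripper withdrew.
- **Gripper:** It is clear of everything, with force readings near zero.
- **Other things:** In the side view the yellow bar and the loose items look as they did. The gripper partly hides the short bar there, but I never went near it.

**Less certain**
- **Stop contact:** After release I judged it from pictures only. The bar's end looks flush with the plate, but a gap of a few tenths of a millimetre can't be ruled out.
- **Roller angle:** I did not measure it directly. A rough estimate of the roller's travel gave 29 mm where about 22 mm was expected. I put that down to picture blur, so it does not confirm the angle.

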